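Open the spray booth to its working height

ROBOT

A 7-joint arm with a two-finger parallel gripper is mounted at the origin on a cart in front of the work surface, level with it; the furniture and walls round the work are solid. World frame = base frame: x ahead of the robot, y to its left, z up, the work surface at z = 0. Lengths are in m, angles in rad, forces in N, time in s.
With the tool pointing down it reaches from about 0.425 to 0.875 m from the base axis. Payload 4.7 kg.
Tool frame: the origin (TCP) lies at the very end of the fingers, on their centre line; the grasp point (between the pads) lies 19 mm behind it (grip_depth is the distance from the TCP to the grasp point, in m); z points along the fingers, y is the line along which they close (so a half turn about z gives the same grasp; the last joint's range is limited). The gripper opens to 87 mm and grips with 3 to 60 N. Pads are 19 mm wide; open, the fingers measure 117 mm over their backs; the gripper's body (75 mm by 190 mm) begins 51 mm behind the grasp point.
Start: joints at [-1.291, 0.321, -0.07, 1.45, 0.023, 1.371, -0.057], TCP at [0.171, 0.627, 0.223] pointing down, gripper open.
Joint ranges: [-2.86, 2.86], [-0.3, 2.09], [-1.38, 1.24], [0.06, 2.45], [-1.56, 4.7], [0.09, 2.05], [-2.69, 2.69]. Speed limits (rad/s): [2.57, 2.57, 3.14, 3.14, 3.14, 3.14, 3.14].

INTERFACE

Orientations are given as a rotation vector (axis times angle).
In Python, from station import * gives the robot as it stands.
- The arm moves only by the tool step_arm, never from a script. Its argument "deltas" is a list of rows, each an object of numbers: "tx", "ty", "tz": the shift along the tool's x, y, z in mm; "rx", "ry", "rz": the turn, a rotation vector about the tool's x, y, z in rad; "claw": the finger opening in mm, from 0 to 87. A call has 1 to 5 rows; each row is the pose to reach, as a shift and turn from the pose commanded when the call began, along the tool's axes at that moment; what a row does not reach only later rows make up. A row lasts 1/10 s, in which the tool goes at most 50 mm and 8.59 degrees, less where a joint would pass 70% of its speed; a pose out of reach is approached as far as the arm can. A call with a gripper value outside its range is refused whole. The fingers move at their own pace and stop on an object; "grip_force" is the grip in N (left out, the last holds). Time passes only in rows, so rows that repeat a pose let the fingers close. It gives the time, the measured TCP pose, the force, the opening and the grip force at its end, in the units of the state.
- state(): the state, without advancing time (a new reading comes with each control period).
- read_camera(name): name is "scene" or "top" or "wrist"; returns the picture (420x560x3 uint8, red, green, blue); there is no depth.
- camera_model(name): a dict with "fx", "fy", "cx", "cy" (pixels), "rvec" (rotation vector, rad) and "tvec" (3), from world to camera coordinates, as OpenCV has them; the wrist camera has in their place "tool_from_camera" (4x4, takes a point from camera to tool coordinates, whose origin is the TCP and whose axes are the flange's). Camera axes: x right, y down, z forward; pixel columns grow to the right and rows downward; lengths in m; the calibration is good to about 2 mm. A picture is of the moment at which its call begins: read the wrist's pose just before it. camera_model takes no time and is no camera call.
- hand_in(): hands the job in; it is judged then, once.
Trained networks look in the newest picture that a camera, given by its name, has taken for a name from the list of things; names that differ only in an ending like _2 or _b are one class to them, and where a whole thing is asked for, a point or a joint stands for the part that bears it (a point fixed in the world has none). Each returns a list of dicts, best first, with "score" (0 to 1); they miss things now and then, are a little off and sometimes report something else, mostly with a low value. They report only what shows in the picture. A call takes as long as a camera call.
- cut_out(name, camera): "region" (420x560 bool, what is visible of it) and "box" ([centre column, centre row, width, height] in pixels, round what is visible of it).
The state is a dict: "time": time; "joint_positions": joint angles; "dq": joint speeds; "effort": joint torques, N m; "ee_pos": TCP position; "ee_rot": TCP orientation; "contact_force": force on the tool from outside, world axes, zero at the start; "wrist_torque": the same for the moment, N m; "gripper_width": finger opening in m; "grip_force": force on a finger pad.
Only numpy, scipy, OpenCV 4.12 (cv2) and the standard library are available. Lean on these libraries where they do the work, as an engineer would, in place of code of your own. Each camera call takes 0.05 s, during which the arm holds its last target. There are 200 camera calls.

TASK

Get the spray booth ready for work: with the window still shut, switch the extractor on by pressing the raised end of the rocker switch down until it stays down, and then push the window up with the fingertips from beneath its lip until its bottom edge is level with the pointer on the right-hand post, and leave it there. Nothing is to be gripped: do not pinch the lip, do not shift the pointer, and leave the pots and bottles where they stand.

Things in the scene. Friction and masses are not known exactly. Their poses are not given: they have to be found in the camera images.
- booth: white benchtop spray booth with aluminium posts, fixed; 410 mm wide (y), 275 deep (x), 320 high plus a spigot on the roof. Origin on the bench at the middle of the foot of its front; x into the booth, y to its left, z up. The front leans back 0.60 rad (34.4 deg) from vertical. Posts 146 to 205 mm either side of the middle. Grey switch box, 80 mm high, at its right: x -55 to 75, y -288 to -207 mm
- sash (a joint): the window's travel up along the leaning front in m: 0 shut (at the start), 0.14 fully up. A steel counterweight in each post comes down as it goes up, so it stays where it is left; pushing it takes about 2 to 5 N along the front
- lip_under (a point): middle of the front lower edge of the lip: an aluminium flange 220 mm wide, 8 mm thick, along the window's bottom edge, out 38 mm square to the leaning front. Frame of the leaning front: z up along it (the way the window slides), x into the booth square to it, y left. 112 mm over the bench when shut; finger room beneath: the base is set back about 27 mm behind the window
- sash_lip: the aluminium part of the lip, 40 x 220 x 5 mm, moving with the window; its origin is at the middle of the window's bottom edge, in the plane of the pane, 45 mm (along x) behind lip_under; axes as of lip_under
- lip_pad: thin rubber pad (30 x 210 x 3 mm) on the upper face of the lip, moving with the window; origin and axes as sash_lip
- sash_edge (a point): bottom edge of the window at its right-hand end, beside the right-hand post; axes as of lip_under
- pointer_tip (a point): tip of the small dark steel pointer clamped on the graduated right-hand post, pointing left at the window's edge; it marks the working height, 60 to 120 mm of window travel. Axes as of lip_under: the window is at the mark when sash_edge has z = 0 in this frame
- fan_switch (a joint): black rocker switch on top of the switch box, 60 mm long (towards and away from the robot), 36 mm wide: 0 off (the end towards the robot stands up), 0.34 rad on (that end down). It stays where it is left; 2 to 3 N on the end turns it
- switch_end (a point): top surface of the rocker near its end towards the robot, 23 mm from its pivot: press here, straight down; about 103 mm over the bench while off, and it goes down 8 mm
- paint_pot_1: loose small white paint pot with a black lid, 35 mm across, 38 mm high, standing to the left in front of the booth; origin at the centre of its foot
- super_glue: loose small white glue bottle with a green cap, 21 mm across, 61 mm high, left of the booth; origin at the centre of its foot
- paint_pot_2: loose small grey-green paint pot with a white lid, 35 mm across, 38 mm high, right of the switch box; origin at the centre of its foot
- pva_bottle: loose white glue bottle with a red nozzle, 44 mm across, 140 mm high, left of the booth; origin at the centre of its foot

How it is judged:
By the outcome, as a careful person would: the job done as asked, in the order asked, and still so for the second after the job is handed in, with the robot touching nothing.
It also fails if it takes over 48 s, if anything falls off the work surface, if the arm or the gripper's body presses on something with over 40 N, if the wrist force passes 120 N, or if a joint passes its speed limit or range.

## Working session

There is one attempt and no reset: what is moved stays moved. The work goes in short steps, Python scripts to look and compute and a tool call to move; the robot and the scene stay as the last step left them, time stands still between calls to the robot, and variables do not carry over. Pictures are saved under pics/ and viewed, at most 10 in all, crops included, and the job is handed in when it is done.

Besides the shell and the picture viewer there is one more tool, called as name(argument=value, ...) on one line, values as JSON. step_arm: Moves the arm, as the interface text tells. Its arguments: {"type":"object","properties":{"deltas":{"type":"array"},"grip_force":{"type":"number"}},"required":["deltas"]}

```bash
mkdir -p pics; ls; cat > h.py <<'E'
from station import *
import numpy as np, cv2
from scipy.spatial.transform import Rotation as R
def save(n,f):
    im=read_camera(n); cv2.imwrite('pics/'+f,im[:,:,::-1]); return im
def cam(n):
    m=camera_model(n); K=np.array([[m['fx'],0,m['cx']],[0,m['fy'],m['cy']],[0,0,1.]])
    return K,np.array(m['rvec'],float),np.array(m['tvec'],float)
def proj(n,P):
    K,r,t=cam(n); return cv2.projectPoints(np.array(P,float).reshape(-1,1,3),r,t,K,None)[0].reshape(-1,2)
def ray(n,uv):
    K,r,t=cam(n); Rm=cv2.Rodrigues(r)[0]; d=Rm.T@np.linalg.inv(K)@np.array([uv[0],uv[1],1.]); return -Rm.T@t,d/np.linalg.norm(d)
def atz(n,uv,z):
    o,d=ray(n,uv); return o+d*(z-o[2])/d[2]
E
python3 - <<'E'
from h import *
a=save('scene','s1.png'); 
T={}
for n in ['booth','fan_switch','sash_lip','lip_pad','pointer_tip']:
    for d in cut_out(n,'scene')[:2]: print('scene',n,round(d['score'],2),np.round(d['box']))
b=save('top','t1.png')
for n in ['booth','fan_switch','sash_lip','lip_pad','paint_pot_1','paint_pot_2','super_glue','pva_bottle']:
    for d in cut_out(n,'top')[:2]: print('top',n,round(d['score'],2),np.round(d['box']))
for n in('scene','top'): 
    o,d=ray(n,(280,210)); print(n,o,d,camera_model(n)['fx'])
cv2.imwrite('pics/st.png',cv2.resize(np.vstack([a,b])[:,:,::-1],None,fx=.7,fy=.7))
print(state()['time'],state()['ee_rot'])
E
```

```text
pics
scene booth 0.82 [307. 200. 209. 248.]
scene fan_switch 0.75 [358. 274.  27.  21.]
scene fan_switch 0.21 [197. 238.  14.  19.]
scene sash_lip 0.77 [279. 214.  78.  38.]
scene lip_pad 0.7 [283. 213.  71.  36.]
scene pointer_tip 0.46 [347. 215.  11.  11.]
top booth 0.84 [293. 165. 197. 136.]
top fan_switch 0.77 [376. 214.  14.  24.]
top fan_switch 0.19 [289. 200.  79.  17.]
top lip_pad 0.76 [288. 199.  77.  13.]
top paint_pot_1 0.71 [413. 208.  11.  10.]
top paint_pot_1 0.31 [193. 176.  21.  22.]
top paint_pot_2 0.71 [413. 208.  11.  10.]
top paint_pot_2 0.31 [193. 176.  21.  22.]
top pva_bottle 0.52 [191. 176.  21.  18.]
top pva_bottle 0.45 [294. 162. 197. 139.]
scene [-0.13921903 -0.6962941   0.86546366] [ 0.56214731  0.56893639 -0.60025144] 540.7763741755657
top [0.50064991 0.0173712  1.44341923] [ 0.03101796  0.0174145  -0.99936711] 478.97981157772136
0.75 [4.16162283e-01 3.11383426e+00 3.09545518e-04]
```

View pics/s1.png

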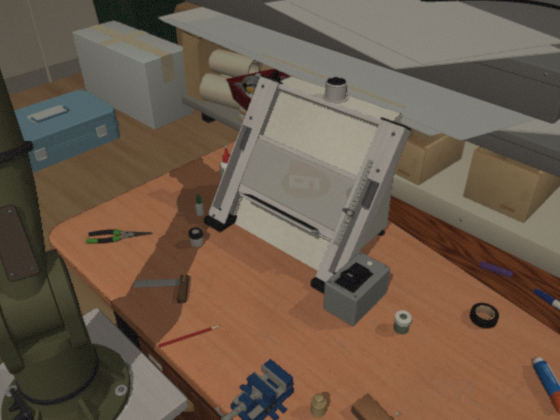

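View pics/t1.png

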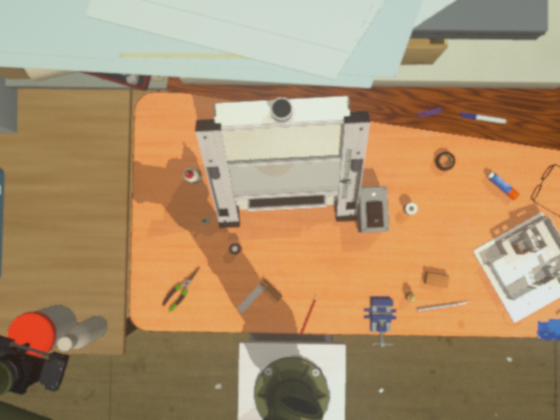

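```bash
python3 - <<'E'
from h import *
a=cv2.imread('pics/s1.png'); b=cv2.imread('pics/t1.png')
cv2.imwrite('pics/sc.png',cv2.resize(a[170:325,205:405],None,fx=3.8,fy=3.8,interpolation=cv2.INTER_CUBIC))
cv2.imwrite('pics/tc.png',cv2.resize(b[95:240,190:395],None,fx=3.9,fy=3.9,interpolation=cv2.INTER_CUBIC))
E
```

```text
(no output)
```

View pics/sc.png

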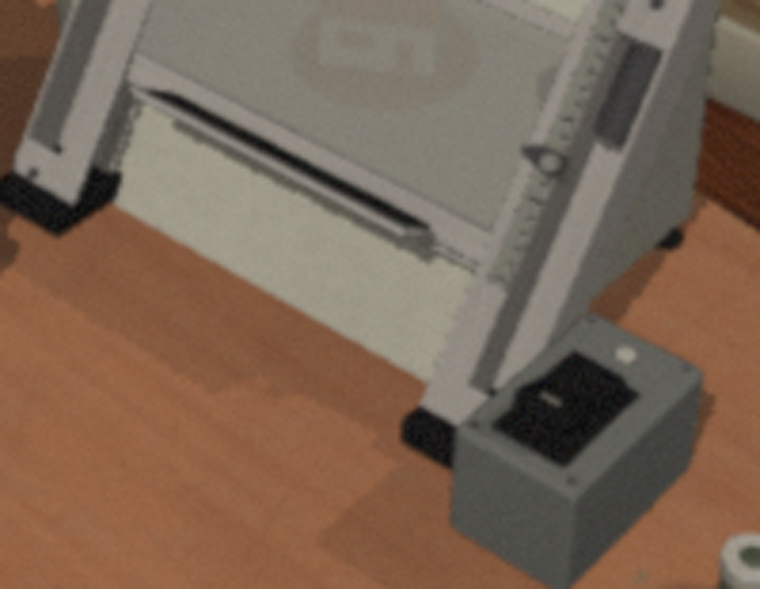

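View pics/tc.png

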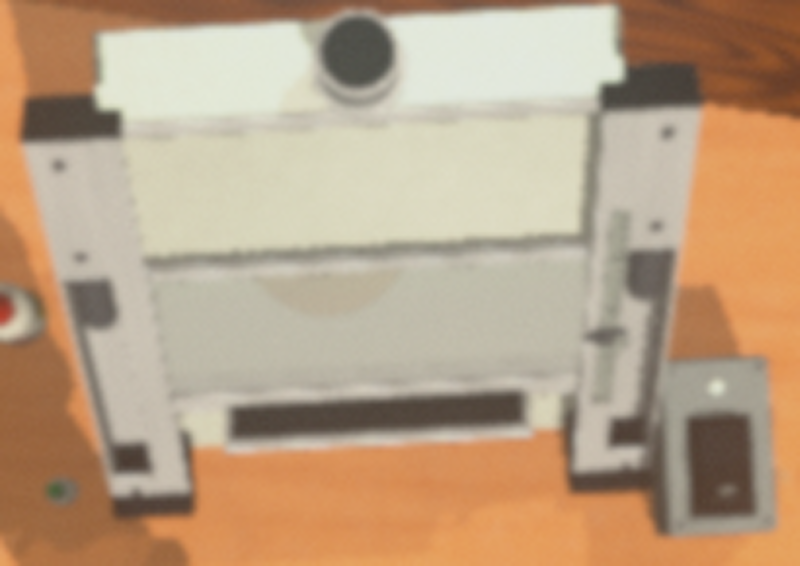

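```bash
cat > fit.py <<'E'
from h import *
from scipy.optimize import least_squares
S=lambda u,v:(205+u/3.8,170+v/3.8)
T=lambda u,v:(190+u/3.9,95+v/3.9)
xl,xf=None,None
# (cam,uv,local fn(params xl,xf))
O=[('top',T(665,362),(.075,-.207,.08)),('top',T(767,360),(.075,-.288,.08)),('top',T(775,528),(-.055,-.288,.08)),('top',T(672,533),(-.055,-.207,.08)),
('scene',S(456,425),(-.055,-.207,.08)),('scene',S(568,492),(-.055,-.288,.08)),('scene',S(700,375),(.075,-.288,.08)),('scene',S(590,318),(.075,-.207,.08)),
('scene',S(565,588),(-.055,-.288,0)),('scene',S(455,525),(-.055,-.207,0)),
('top',T(228,448),('l',.11,.112)),('top',T(530,435),('l',-.11,.112)),
('top',T(115,515),('f',.205,0.01)),('top',T(192,510),('f',.146,0.01)),('top',T(572,490),('f',-.146,0.01)),('scene',S(403,430),('f',-.146,.015))]
def w(p,L):
    L=np.array([{'l':p[3],'f':p[4]}.get(L[0],L[0]),L[1],L[2]],float)
    c,s=np.cos(p[2]),np.sin(p[2]); return np.array([p[0]+c*L[0]-s*L[1],p[1]+s*L[0]+c*L[1],L[2]])
def res(p): return np.concatenate([proj(c,w(p,L))[0]-uv for c,uv,L in O])
r=least_squares(res,[.6,0,0,0.02,0],loss='soft_l1',x_scale=.01)
print(np.round(r.x,4)); print(np.round(res(r.x).reshape(-1,2),1).tolist())
p=r.x
print('switch pivot? lip',w(p,('l',0,.112)),w(p,('l',.11,.112)),w(p,('l',-.11,.112)))
# rocker from cutouts
for c,uv,z in [('top',T(720,462),.095),('top',T(728,491),.1)]: print(atz(c,uv,z))
for uv,z in [((547,398),.1)]: print(atz('scene',S(*uv),z))
print('box centre',w(p,(.01,-.2475,.09)))
for n,P in(('pp1',T(0,0)),): pass
np.save('p.npy',p)
# pointer triangulate: tip (top, scene)
def tri(a,b):
    o1,d1=ray('top',a);o2,d2=ray('scene',b)
    A=np.stack([d1,-d2],1);s=np.linalg.lstsq(A,o2-o1,rcond=None)[0];return (o1+s[0]*d1+o2+s[1]*d2)/2,np.linalg.norm(o1+s[0]*d1-o2-s[1]*d2)
def loc(P):
    c,s=np.cos(p[2]),np.sin(p[2]);d=P-[p[0],p[1],0];return np.array([c*d[0]+s*d[1],-s*d[0]+c*d[1],d[2]])
for nm,a,b in [('pointer',T(586,335),S(522,151)),('lipR',T(530,435),S(405,240)),('lipL',T(228,448),S(140,93)),('rock',T(728,491),S(549,398))]:
    P,e=tri(a,b);L=loc(P);print(nm,P,e,'local',L,'front frame up',L[0]*np.sin(.6)+L[2]*np.cos(.6),'in',L[0]*np.cos(.6)-L[2]*np.sin(.6))
E
python3 fit.py
```

```text
[ 0.5268  0.019   0.061   0.0205 -0.0212]
[[-1.5, -1.8], [0.8, -2.7], [1.2, -0.1], [-0.9, -0.0], [-1.4, 0.5], [1.6, 2.0], [2.3, -1.2], [-0.3, -2.8], [-0.7, 3.8], [-2.7, 1.1], [-0.6, 0.2], [1.0, -0.2], [0.2, -0.5], [0.1, -0.1], [0.2, 0.3], [-1.0, -0.6]]
switch pivot? lip [0.54724318 0.02026329 0.112     ] [0.54053234 0.1300584  0.112     ] [ 0.55395402 -0.08953181  0.112     ]
[ 0.5361771  -0.22527819  0.095     ]
[ 0.51529709 -0.23025576  0.1       ]
[ 0.52130672 -0.22590246  0.1       ]
box centre [ 0.55184483 -0.22741732  0.09      ]
pointer [ 0.62084649 -0.1211195   0.15695526] 0.00036211798191668085 local [ 0.08535811 -0.14560981  0.15695526] front frame up 0.17773758227609004 in -0.018174523731102052
lipR [ 0.55496513 -0.08868733  0.11039231] 0.004708483415082588 local [ 0.02157807 -0.10921878  0.11039231] front frame up 0.10329460041238449 in -0.04452303326270553
lipL [0.54263636 0.12688896 0.1138922 ] 0.003953305936408625 local [0.02242406 0.1067081  0.1138922 ] front frame up 0.10666086495155162 in -0.045800996459272096
rock [ 0.51589912 -0.22984981  0.10621754] 0.0019762990765689803 local [-0.02602716 -0.24773499  0.10621754] front frame up 0.07296908213269378 in -0.08145607834442467
```

step_arm(deltas=[{"tx": -288, "ty": -261, "rz": -0.32, "claw": 0}, {"tx": -288, "ty": -261, "rz": -0.32, "claw": 0}, {"tx": -288, "ty": -261, "rz": -0.32, "claw": 0}, {"tx": -288, "ty": -261, "rz": -0.32, "claw": 0}, {"tx": -288, "ty": -261, "rz": -0.32, "claw": 0}])

```text
schema error: expected keys tx, ty, tz, rx, ry, rz, claw
```

```bash
cat > go.py <<'E'
from h import *
import json,os
def log():
    s=state(); open('log.txt','a').write(json.dumps([list(map(float,s['joint_positions'])),list(map(float,s['ee_pos'])),list(map(float,s['ee_rot']))])+'\n'); return s
def tgt(pos=None,rot=None):
    s=log(); Rc=R.from_rotvec(s['ee_rot']); 
    print('t',round(s['time'],2),'pos',np.round(s['ee_pos'],4),'q',np.round(s['joint_positions'],3),'F',np.round(s['contact_force'],1))
    if pos is not None: print('txyz',np.round(Rc.as_matrix().T@(np.array(pos)-s['ee_pos'])*1000,1))
    if rot is not None: print('r',np.round((Rc.inv()*rot).as_rotvec(),3))
yaw=.061
def tool(th,yaw=yaw):  # tilt th from vertical forward; columns x,y,z; x=-fwd side at th=0
    z=[np.sin(th),0,-np.cos(th)]; y=[0,1,0]; x=np.cross(y,z)
    return R.from_euler('z',yaw)*R.from_matrix(np.stack([x,y,z],1))
E
python3 -c "
from go import *
tgt([.45,0,.22],tool(0))"
```

```text
t 0.75 pos [0.1708 0.6272 0.2226] q [-1.291  0.321 -0.07   1.45   0.023  1.371 -0.057] F [ 0.1 -0.1  0.4]
txyz [-434.2 -531.9    2.6]
r [ 0.     0.    -0.327]
```

step_arm(deltas=[{"tx": -288, "ty": -261, "tz": 0, "rx": 0, "ry": 0, "rz": -0.32, "claw": 0}, {"tx": -288, "ty": -261, "tz": 0, "rx": 0, "ry": 0, "rz": -0.32, "claw": 0}, {"tx": -288, "ty": -261, "tz": 0, "rx": 0, "ry": 0, "rz": -0.32, "claw": 0}, {"tx": -288, "ty": -261, "tz": 0, "rx": 0, "ry": 0, "rz": -0.32, "claw": 0}, {"tx": -288, "ty": -261, "tz": 0, "rx": 0, "ry": 0, "rz": -0.32, "claw": 0}])

```text
time: 1.25
ee_pos: [0.3064, 0.4147, 0.2228]
ee_rot: [-0.085, 3.14, 0.001]
contact_force: [0.4, 0.2, 0.3]
gripper_width: 0.0546
grip_force: 0.0
```

```bash
python3 -c "
from go import *
tgt([.45,0,.22],tool(0))"
```

```text
t 1.25 pos [0.3064 0.4147 0.2228] q [-1.010e+00  3.600e-02  2.400e-02  1.782e+00 -1.000e-03  1.323e+00
  6.400e-01] F [0.4 0.2 0.3]
txyz [-120.9 -421.9    2.6]
r [ 0.001  0.001 -0.007]
```

step_arm(deltas=[{"tx": -121, "ty": -422, "tz": 0, "rx": 0, "ry": 0, "rz": 0, "claw": 0}, {"tx": -121, "ty": -422, "tz": 0, "rx": 0, "ry": 0, "rz": 0, "claw": 0}, {"tx": -121, "ty": -422, "tz": 0, "rx": 0, "ry": 0, "rz": 0, "claw": 0}, {"tx": -121, "ty": -422, "tz": 0, "rx": 0, "ry": 0, "rz": 0, "claw": 0}, {"tx": -121, "ty": -422, "tz": 0, "rx": 0, "ry": 0, "rz": 0, "claw": 0}])

```text
time: 1.75
ee_pos: [0.3877, 0.1783, 0.223]
ee_rot: [-0.085, 3.139, 0.002]
contact_force: [0.9, 0.7, 0.8]
gripper_width: 0.015
grip_force: 0.0
```

```bash
python3 -c "
from go import *
tgt([.47,-.12,.20],tool(0))"
```

```text
t 1.75 pos [0.3877 0.1783 0.223 ] q [-0.791 -0.176  0.266  1.973  0.047  1.337  1.085] F [0.9 0.7 0.8]
txyz [ -66.  -302.4   22.7]
r [ 0.001  0.001 -0.007]
```

step_arm(deltas=[{"tx": -66, "ty": -302, "tz": 20, "rx": 0, "ry": 0, "rz": 0, "claw": 0}, {"tx": -66, "ty": -302, "tz": 20, "rx": 0, "ry": 0, "rz": 0, "claw": 0}, {"tx": -66, "ty": -302, "tz": 20, "rx": 0, "ry": 0, "rz": 0, "claw": 0}, {"tx": -66, "ty": -302, "tz": 20, "rx": 0, "ry": 0, "rz": 0, "claw": 0}, {"tx": -66, "ty": -302, "tz": 20, "rx": 0, "ry": 0, "rz": 0, "claw": 0}])

```text
time: 2.25
ee_pos: [0.4539, -0.0621, 0.2068]
ee_rot: [-0.085, 3.139, 0.002]
contact_force: [0.5, 0.7, -0.2]
gripper_width: 0.0003
grip_force: 0.0
```

```bash
python3 -c "
from go import *
tgt([.48,-.225,.17],tool(0))
print(camera_model('wrist'))"
```

```text
t 2.25 pos [ 0.4539 -0.0621  0.2068] q [-0.586 -0.127  0.622  1.946  0.076  1.298  1.637] F [ 0.5  0.7 -0.2]
txyz [ -17.1 -164.1   36.7]
r [ 0.001  0.002 -0.007]
{'fx': 291.9911788626973, 'fy': 291.9911788626973, 'cx': 272.8728289615185, 'cy': 207.30413632414135, 'tool_from_camera': array([[ 4.05539394e-04, -9.68647790e-01, -2.48437708e-01,
         6.79269891e-02],
       [ 9.99999826e-01,  2.86464883e-04,  5.15444086e-04,
        -2.82672269e-04],
       [-4.28115095e-04, -2.48437874e-01,  9.68647738e-01,
        -1.62232394e-01],
       [ 0.00000000e+00,  0.00000000e+00,  0.00000000e+00,
         1.00000000e+00]])}
```

step_arm(deltas=[{"tx": -33, "ty": -165, "tz": 40, "rx": 0, "ry": 0, "rz": 0, "claw": 0}, {"tx": -33, "ty": -165, "tz": 40, "rx": 0, "ry": 0, "rz": 0, "claw": 0}, {"tx": -33, "ty": -165, "tz": 40, "rx": 0, "ry": 0, "rz": 0, "claw": 0}, {"tx": -33, "ty": -165, "tz": 40, "rx": 0, "ry": 0, "rz": 0, "claw": 0}, {"tx": -33, "ty": -165, "tz": 40, "rx": 0, "ry": 0, "rz": 0, "claw": 0}])

```text
time: 2.75
ee_pos: [0.4946, -0.2274, 0.1658]
ee_rot: [0.075, -3.139, 0.005]
contact_force: [0.3, 0.3, -0.2]
gripper_width: 0.0003
grip_force: 0.0
```

```bash
cat >> go.py <<'E'
def wproj(P,s):
    m=camera_model('wrist'); T=np.array(m['tool_from_camera']); Rt=R.from_rotvec(s['ee_rot']).as_matrix()
    pt=(np.array(P)-s['ee_pos'])@Rt; pc=(pt-T[:3,3])@T[:3,:3]
    return np.array([m['fx']*pc[...,0]/pc[...,2]+m['cx'],m['fy']*pc[...,1]/pc[...,2]+m['cy']]).T
def wray(uv,s):
    m=camera_model('wrist'); T=np.array(m['tool_from_camera']); Rt=R.from_rotvec(s['ee_rot']).as_matrix()
    d=Rt@T[:3,:3]@np.array([(uv[0]-m['cx'])/m['fx'],(uv[1]-m['cy'])/m['fy'],1]); o=Rt@T[:3,3]+s['ee_pos']; return o,d/np.linalg.norm(d)
E
python3 -c "
from go import *
tgt([.513,-.229,.11],tool(0))
s=state(); a=save('wrist','w1.png')
for d in cut_out('fan_switch','wrist')[:2]: print(d['score'],d['box']); b=d['box']; 
print(wproj([.5155,-.229,.103],s))
"
```

```text
t 2.75 pos [ 0.4946 -0.2274  0.1658] q [-0.391  0.168  0.854  1.816 -0.131  1.217  2.12 ] F [ 0.3  0.3 -0.2]
txyz [-18.4  -2.4  55.8]
r [-0.003 -0.002 -0.013]
[270.06560976 243.99462095]
```

View pics/w1.png

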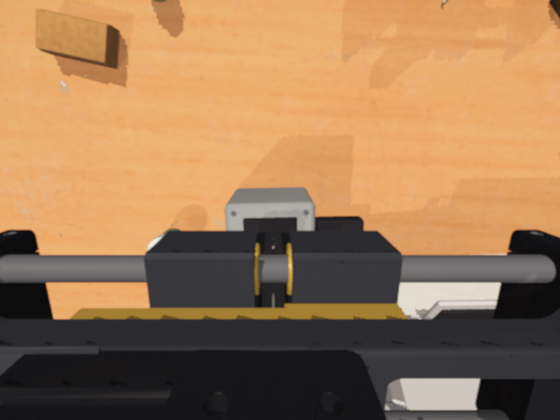

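```bash
python3 -c "
from go import *
s=state()
def at(uv,z):
    o,d=wray(uv,s); return o+d*(z-o[2])/d[2]
print('rocker front edge',at((277,218),.105),at((277,218),.08))
print('box front corners', at((237,189+0),.08),at((303,189),.08), at((229,205),.08),at((314,205),.08))
print('fit', np.load('p.npy'))
tgt([.513,-.229,.11],tool(0))
"
```

```text
rocker front edge [ 0.49331111 -0.21992008  0.105     ] [ 0.50065674 -0.21913635  0.08      ]
box front corners [ 0.47642611 -0.25516223  0.08      ] [ 0.47337023 -0.19818112  0.08      ] [ 0.49105247 -0.26183193  0.08      ] [ 0.48706521 -0.18742027  0.08      ]
fit [ 0.52676408  0.01901158  0.06104553  0.02051732 -0.02116254]
t 2.85 pos [ 0.4953 -0.223   0.1662] q [-0.395  0.164  0.85   1.818 -0.131  1.219  2.118] F [ 0.5  0.6 -0.4]
txyz [-17.4  -7.   56.2]
r [ 0.    -0.001 -0.008]
```

step_arm(deltas=[{"tx": -15, "ty": -6, "tz": 40, "rx": 0, "ry": 0, "rz": 0, "claw": 0}, {"tx": -15, "ty": -6, "tz": 52, "rx": 0, "ry": 0, "rz": 0, "claw": 0}, {"tx": -15, "ty": -6, "tz": 56, "rx": 0, "ry": 0, "rz": 0, "claw": 0}, {"tx": -15, "ty": -6, "tz": 60, "rx": 0, "ry": 0, "rz": 0, "claw": 0}, {"tx": -15, "ty": -6, "tz": 62, "rx": 0, "ry": 0, "rz": 0, "claw": 0}])

```text
time: 3.35
ee_pos: [0.5112, -0.2279, 0.1053]
ee_rot: [-0.086, 3.139, 0.001]
contact_force: [0.3, -0.5, 0.6]
gripper_width: 0.0005
grip_force: 0.4
```

```bash
python3 -c "
from go import *
tgt([.511,-.229,.095],tool(0))
"
```

```text
t 3.35 pos [ 0.5112 -0.2279  0.1053] q [-0.345  0.282  0.831  1.847 -0.233  1.111  2.195] F [ 0.3 -0.5  0.6]
txyz [ 0.3 -1.1 10.3]
r [ 0.     0.002 -0.006]
```

step_arm(deltas=[{"tx": 0, "ty": -1, "tz": 4, "rx": 0, "ry": 0, "rz": 0, "claw": 0}, {"tx": 0, "ty": -1, "tz": 7, "rx": 0, "ry": 0, "rz": 0, "claw": 0}, {"tx": 0, "ty": -1, "tz": 9, "rx": 0, "ry": 0, "rz": 0, "claw": 0}, {"tx": 0, "ty": -1, "tz": 10, "rx": 0, "ry": 0, "rz": 0, "claw": 0}])

```text
time: 3.75
ee_pos: [0.5107, -0.2297, 0.0956]
ee_rot: [0.084, -3.14, -0.001]
contact_force: [-6.8, 3.2, 18.0]
gripper_width: 0.0007
grip_force: 8.8
```

step_arm(deltas=[{"tx": 0, "ty": 0, "tz": -30, "rx": 0, "ry": 0, "rz": 0, "claw": 0}, {"tx": 10, "ty": 20, "tz": -70, "rx": 0, "ry": 0, "rz": 0, "claw": 0}, {"tx": 45, "ty": 65, "tz": -95, "rx": 0, "ry": 0, "rz": 0, "claw": 0}, {"tx": 60, "ty": 110, "tz": -95, "rx": 0, "ry": 0, "rz": 0, "claw": 0}, {"tx": 60, "ty": 155, "tz": -95, "rx": 0, "ry": 0, "rz": 0, "claw": 0}])

```text
time: 4.25
ee_pos: [0.4424, -0.0803, 0.1907]
ee_rot: [-0.08, 3.136, 0.004]
contact_force: [1.4, 0.8, -0.1]
gripper_width: 0.0006
grip_force: 0.0
```

```bash
python3 -c "
from go import *
tgt([.45,0,.19])
a=save('scene','s2.png');b=save('top','t2.png')
A=cv2.resize(a[240:330,310:400],None,fx=4.4,fy=4.4,interpolation=cv2.INTER_CUBIC);B=cv2.resize(b[180:240,345:405],None,fx=6.6,fy=6.6,interpolation=cv2.INTER_CUBIC)
cv2.imwrite('pics/c2.png',np.hstack([A,B])[:,:,::-1])
o=cv2.imread('pics/s1.png')[:,:,::-1]; 
"
```

```text
t 4.25 pos [ 0.4424 -0.0803  0.1907] q [-0.639 -0.155  0.706  1.99   0.102  1.267  1.653] F [ 1.4  0.8 -0.1]
txyz [-11.7  79.8   0.9]
```

View pics/c2.png

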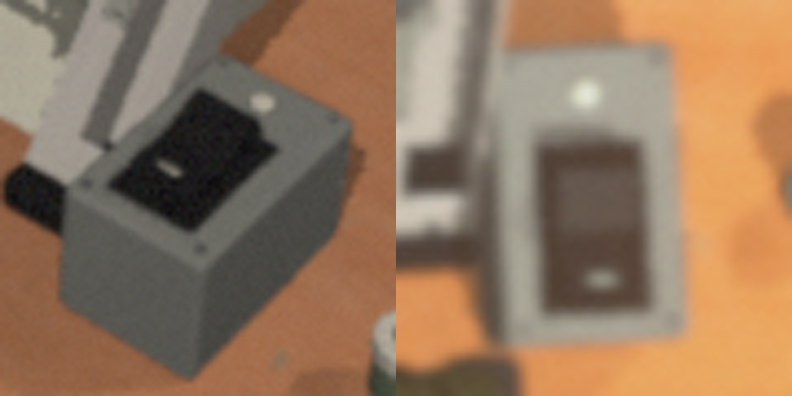

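```bash
cat > kin.py <<'E'
from go import *
from scipy.optimize import least_squares
import itertools
def fk(q,L,s):
    h,a,e1,e2,b,g,c,f=L
    r=R.identity(); p=np.zeros(3)
    def mv(v): nonlocal p; p=p+r.apply(v)
    def ro(ax,t): nonlocal r; r=r*R.from_rotvec(np.array(ax)*t)
    ro([0,0,1],s[0]*q[0]); mv([0,0,h]); ro([0,1,0],q[1]); mv([0,0,a]); ro([0,0,1],s[1]*q[2]); mv([e1,0,0]); ro([0,1,0],q[3]); mv([e2,0,b]); ro([0,0,1],s[2]*q[4]); ro([0,1,0],q[5]); mv([g,0,c]); ro([0,0,1],s[3]*q[6]+f)
    return p,r
def data(): return [json.loads(l) for l in open('log.txt')]
def fit():
    D=data(); best=None
    for s in itertools.product([1,-1],repeat=4):
        for f0 in (0,np.pi,np.pi/2,-np.pi/2):
            def res(L):
                o=[]
                for q,p,rv in D:
                    P,r=fk(q,L,s); o+=list(P-p)+list(.3*(R.from_rotvec(rv).inv()*r).as_rotvec())
                return np.array(o+list(1e-3*(np.array(L[2:4]))))
            if best is not None and np.linalg.norm(res([.3,.35,0,0,.35,0,.25,f0]))>6: continue
            z=least_squares(res,[.3,.35,0,0,.35,0,.25,f0],max_nfev=60)
            if best is None or z.cost<best[0]: best=(z.cost,z.x,s,np.abs(z.fun).max())
    return best
if __name__=='__main__':
    b=fit(); print(b); json.dump([list(b[1]),list(b[2])],open('kin.json','w'))
E
cat > ik.py <<'E'
from kin import *
L,s=json.load(open('kin.json'))
lo=np.array([-2.86,-.3,-1.38,.06,-1.56,.09,-2.69]);hi=np.array([2.86,2.09,1.24,2.45,4.7,2.05,2.69])
def ik(pos,rot,q0):
    def res(q):
        P,r=fk(q,L,s); return np.concatenate([(P-pos)*10,(rot.inv()*r).as_rotvec()*3,.01*(q-q0)])
    z=least_squares(res,np.clip(q0,lo+.02,hi-.02),bounds=(lo+.01,hi-.01)); P,r=fk(z.x,L,s)
    return z.x,np.linalg.norm(P-pos),(rot.inv()*r).magnitude()
if __name__=='__main__':
    p=np.load('p.npy'); q0=np.array(state()['joint_positions']); rng=np.random.default_rng(0)
    up=np.array([np.sin(.6),0,np.cos(.6)]); Rz=R.from_euler('z',p[2]); W=lambda l:Rz.apply(l)+[p[0],p[1],0]
    for th in (.6,.8,.97):
        for flip in (0,np.pi):
            rot=tool(th)*R.from_euler('z',flip); zt=np.array([np.sin(th),0,-np.cos(th)]); n=np.array([np.cos(th),0,np.sin(th)])
            for tr in (-.01,.075):
                pos=W(np.array([.0215,0,.112])+up*tr+zt*.025-n*.0095); best=None
                for k in range(12):
                    qs=q0 if k==0 else rng.uniform(lo,hi); r=ik(pos,rot,qs)
                    if r[1]<.002 and r[2]<.01 and (best is None or np.abs(r[0]-q0).max()<np.abs(best[0]-q0).max()): best=r
                print(th,round(flip,1),tr,np.round(pos,3),None if best is None else np.round(best[0],2))
E
python3 kin.py; python3 ik.py
```

```text
(np.float64(0.0021799904264954255), array([-2.27420021e+00,  4.33594298e-01, -2.87770706e-04, -6.89166281e-03,
        4.80344282e-01, -4.11763915e-02, -2.17256847e+00,  1.57079633e+00]), (-1, -1, -1, -1), np.float64(0.027039022631396264))
0.6 0 -0.01 [0.549 0.02  0.078] None
0.6 0 0.075 [0.597 0.023 0.148] None
0.6 3.1 -0.01 [0.549 0.02  0.078] None
0.6 3.1 0.075 [0.597 0.023 0.148] None
0.8 0 -0.01 [0.554 0.021 0.08 ] None
0.8 0 0.075 [0.602 0.024 0.15 ] None
0.8 3.1 -0.01 [0.554 0.021 0.08 ] None
0.8 3.1 0.075 [0.602 0.024 0.15 ] None
0.97 0 -0.01 [0.558 0.021 0.082] None
0.97 0 0.075 [0.606 0.024 0.152] None
0.97 3.1 -0.01 [0.558 0.021 0.082] None
0.97 3.1 0.075 [0.606 0.024 0.152] None
```

```bash
sed -i 's/^            if best is not None and.*$//; s/max_nfev=60)/max_nfev=80,bounds=([.1,.2,-.15,-.15,.2,-.15,.1,-4],[.6,.6,.15,.15,.6,.15,.6,4]))/' kin.py; python3 kin.py; python3 -c "
from go import *
tgt([.44,0.01,.20],tool(.3))"
```

```text
(np.float64(0.0022677534569082256), array([ 1.00000143e-01,  4.47266083e-01, -5.17076993e-04, -5.58548563e-03,
        4.80867953e-01, -3.80236256e-02,  2.13655007e-01,  1.57079633e+00]), (-1, -1, -1, -1), np.float64(0.026391834887757287))
t 4.35 pos [ 0.4429 -0.0732  0.1897] q [-0.642 -0.152  0.697  1.991  0.096  1.267  1.656] F [-0.3  0.4 -0.3]
txyz [-2.5 83.3 -9.9]
r [ 0.005 -0.297  0.003]
```

step_arm(deltas=[{"tx": -3, "ty": 40, "tz": -10, "rx": 0, "ry": -0.1, "rz": 0, "claw": 0}, {"tx": -3, "ty": 80, "tz": -10, "rx": 0, "ry": -0.22, "rz": 0, "claw": 0}, {"tx": -3, "ty": 84, "tz": -10, "rx": 0, "ry": -0.35, "rz": 0, "claw": 0}, {"tx": -3, "ty": 84, "tz": -10, "rx": 0, "ry": -0.45, "rz": 0, "claw": 0}])

```text
time: 4.75
ee_pos: [0.4504, -0.0036, 0.2017]
ee_rot: [-0.095, 2.9, 0.037]
contact_force: [-1.0, -0.7, 1.2]
gripper_width: 0.0003
grip_force: 0.0
```

```bash
python3 -c "
from go import *
tgt([.44,0.01,.20],tool(.6))"; python3 kin.py; python3 ik.py
```

```text
t 4.75 pos [ 0.4504 -0.0036  0.2017] q [-0.121 -0.29   0.076  2.132 -0.     1.058  1.591] F [-1.  -0.7  1.2]
txyz [ 9.7 14.2 -0.4]
r [ 0.019 -0.359 -0.001]
(np.float64(0.002874343475420175), array([ 0.17443799,  0.44656621, -0.00311824, -0.02579275,  0.49015199,
       -0.02587417,  0.30436662,  1.57079633]), (-1, -1, -1, -1), np.float64(0.02581947430858389))
0.6 0 -0.01 [0.549 0.02  0.078] [ 0.18 -0.06 -0.21  2.35 -0.11  0.25  1.7 ]
0.6 0 0.075 [0.597 0.023 0.148] [ 0.4  -0.06 -0.42  2.18 -0.1   0.42  1.68]
0.6 3.1 -0.01 [0.549 0.02  0.078] [ 1.38 -0.29 -1.35  2.34 -0.89  0.38 -0.8 ]
0.6 3.1 0.075 [0.597 0.023 0.148] [ 1.41 -0.29 -1.34  2.17 -0.68  0.52 -1.  ]
0.8 0 -0.01 [0.554 0.021 0.08 ] None
0.8 0 0.075 [0.602 0.024 0.15 ] [ 0.45 -0.09 -0.48  2.3  -0.39  0.13  1.95]
0.8 3.1 -0.01 [0.554 0.021 0.08 ] [ 1.09 -0.15 -1.15  2.41  4.57  0.1   0.06]
0.8 3.1 0.075 [0.602 0.024 0.15 ] [ 1.02 -0.16 -1.03  2.29 -0.82  0.19 -0.83]
0.97 0 -0.01 [0.558 0.021 0.082] None
0.97 0 0.075 [0.606 0.024 0.152] [-1.28 -0.25  1.23  2.32  2.11  0.15 -0.35]
0.97 3.1 -0.01 [0.558 0.021 0.082] None
0.97 3.1 0.075 [0.606 0.024 0.152] [-1.16 -0.18  1.13  2.31  2.3   0.1   2.56]
```

```bash
cat > chk.py <<'E'
from ik import *
for q,p,rv in data():
    P,r=fk(q,L,s); print(np.round(q,2),np.round((P-p)*1000),np.round((R.from_rotvec(rv).inv()*r).as_rotvec(),3))
E
python3 chk.py
```

```text
[-1.29  0.32 -0.07  1.45  0.02  1.37 -0.06] [-26.   5.   0.] [ 0.  0. -0.]
[-1.01  0.04  0.02  1.78 -0.    1.32  0.64] [-19.  19.  -1.] [-0.  0. -0.]
[-0.79 -0.18  0.27  1.97  0.05  1.34  1.09] [-8. 25. -1.] [-0. -0.  0.]
[-0.59 -0.13  0.62  1.95  0.08  1.3   1.64] [ 1. 23. -0.] [-0.  0.  0.]
[-0.39  0.17  0.85  1.82 -0.13  1.22  2.12] [ 6. 21. -1.] [-0.  0.  0.]
[-0.39  0.16  0.85  1.82 -0.13  1.22  2.12] [ 6. 21. -1.] [-0. -0. -0.]
[-0.35  0.28  0.83  1.85 -0.23  1.11  2.2 ] [ 8. 20. -0.] [-0.  0. -0.]
[-0.64 -0.16  0.71  1.99  0.1   1.27  1.65] [ 2. 22.  0.] [-0. -0.  0.]
[-0.64 -0.15  0.7   1.99  0.1   1.27  1.66] [ 2. 22.  0.] [-0. -0.  0.]
[-0.12 -0.29  0.08  2.13 -0.    1.06  1.59] [-5. 25.  4.] [-0.  0.  0.]
```

```bash
cat > kin.py <<'E'
from go import *
from scipy.optimize import least_squares
def fk(q,L,s=None):
    h,a,e1,e2,b,g,c,y1,y2=L
    r=R.identity(); p=np.zeros(3)
    def mv(v): nonlocal p; p=p+r.apply(v)
    def ro(ax,t): nonlocal r; r=r*R.from_rotvec(np.array(ax)*t)
    ro([0,0,-1],q[0]); mv([0,0,h]); ro([0,1,0],q[1]); mv([0,y1,a]); ro([0,0,-1],q[2]); mv([e1,0,0]); ro([0,1,0],q[3]); mv([e2,y2,b]); ro([0,0,-1],q[4]); ro([0,1,0],q[5]); mv([g,0,c]); ro([0,0,-1],q[6]-np.pi/2)
    return p,r
def data(): return [json.loads(l) for l in open('log.txt')]
if __name__=='__main__':
    D=data(); x0=np.array([.28,.42,0,0,.35,0,.3,0,0])
    res=lambda L:np.concatenate([fk(q,L)[0]-p for q,p,_ in D]+[1e-3*(L-x0)])
    z=least_squares(res,x0); print(np.round(z.x,4),np.abs(z.fun).max()); json.dump([list(z.x),0],open('kin.json','w'))
E
python3 kin.py; python3 ik.py
```

```text
[ 2.496e-01  4.677e-01  1.000e-04  1.000e-04  5.133e-01  3.000e-04
  3.686e-01 -1.560e-02 -1.090e-02] 0.00016331845052202566
0.6 0 -0.01 [0.549 0.02  0.078] [-0.11 -0.11  0.01  2.38  0.09  0.27  1.45]
0.6 0 0.075 [0.597 0.023 0.148] [-0.53 -0.14  0.41  2.23  0.19  0.45  1.38]
0.6 3.1 -0.01 [0.549 0.02  0.078] [ 1.34 -0.29 -1.31  2.35 -0.89  0.38 -0.79]
0.6 3.1 0.075 [0.597 0.023 0.148] [ 1.33 -0.29 -1.27  2.19 -0.66  0.51 -1.02]
0.8 0 -0.01 [0.554 0.021 0.08 ] None
0.8 0 0.075 [0.602 0.024 0.15 ] [-0.79 -0.25  0.65  2.39  0.9   0.22  0.72]
0.8 3.1 -0.01 [0.554 0.021 0.08 ] None
0.8 3.1 0.075 [0.602 0.024 0.15 ] [ 0.93 -0.22 -0.94  2.34 -0.97  0.21 -0.7 ]
0.97 0 -0.01 [0.558 0.021 0.082] None
0.97 0 0.075 [0.606 0.024 0.152] None
0.97 3.1 -0.01 [0.558 0.021 0.082] None
0.97 3.1 0.075 [0.606 0.024 0.152] None
```

```bash
cat > plan.py <<'E'
from ik import *
p=np.load('p.npy'); up=np.array([np.sin(.6),0,np.cos(.6)]); Rz=R.from_euler('z',p[2]); W=lambda l:Rz.apply(l)+[p[0],p[1],0]
def contact(th,tr,ins,xl=.0215):
    zt=np.array([np.sin(th),0,-np.cos(th)]); n=np.array([np.cos(th),0,np.sin(th)])
    return W(np.array([xl,0,.112])+up*tr+zt*ins-n*.0095)
if __name__=='__main__':
    for th in (.55,.6,.65,.7):
        q=np.array(state()['joint_positions']); print('th',th)
        for pos,t in [((.50,.015,.11),.35),((.525,.018,.078),.5),(contact(th,-.015,.018)-np.array([.015,0,0]),th),(contact(th,-.015,.018),th),(contact(th,0,.018),th),(contact(th,.04,.018),th),(contact(th,.08,.018),th)]:
            q,e,f=ik(np.array(pos),tool(t),q); print(np.round(pos,3),t,np.round(q,2),round(e*1000,1),round(f,3))
E
python3 plan.py; python3 -c "
from go import *
tgt([.50,.015,.11],tool(.35))"
```

```text
th 0.55
[0.5   0.015 0.11 ] 0.35 [-0.14 -0.16  0.04  2.25  0.03  0.7   1.52] 0.0 0.0
[0.525 0.018 0.078] 0.5 [-0.13 -0.13  0.03  2.35  0.05  0.42  1.49] 0.0 0.0
[0.526 0.02  0.079] 0.55 [-0.12 -0.15  0.02  2.39  0.07  0.35  1.47] 0.0 0.0
[0.541 0.02  0.079] 0.55 [-0.13 -0.11  0.03  2.36  0.07  0.35  1.47] 0.0 0.0
[0.55  0.02  0.092] 0.55 [-0.13 -0.12  0.03  2.33  0.06  0.38  1.48] 0.0 0.0
[0.572 0.022 0.125] 0.55 [-0.13 -0.12  0.03  2.25  0.05  0.46  1.49] 0.0 0.0
[0.595 0.023 0.158] 0.55 [-0.13 -0.11  0.04  2.17  0.04  0.53  1.5 ] 0.0 0.0
th 0.6
[0.5   0.015 0.11 ] 0.35 [-0.14 -0.16  0.04  2.25  0.03  0.7   1.52] 0.0 0.0
[0.525 0.018 0.078] 0.5 [-0.13 -0.13  0.03  2.35  0.05  0.42  1.49] 0.0 0.0
[0.527 0.02  0.079] 0.6 [-0.11 -0.17  0.    2.43  0.09  0.28  1.44] 0.0 0.0
[0.542 0.02  0.079] 0.6 [-0.11 -0.13  0.01  2.4   0.09  0.27  1.45] 0.0 0.0
[0.551 0.02  0.092] 0.6 [-0.12 -0.13  0.01  2.37  0.08  0.31  1.46] 0.0 0.0
[0.573 0.022 0.125] 0.6 [-0.12 -0.14  0.02  2.29  0.06  0.39  1.48] 0.0 0.0
[0.596 0.023 0.158] 0.6 [-0.13 -0.13  0.03  2.21  0.05  0.46  1.49] 0.0 0.0
th 0.65
[0.5  
[... 534 characters left out ...]
th 0.7
[0.5   0.015 0.11 ] 0.35 [-0.14 -0.16  0.04  2.25  0.03  0.7   1.52] 0.0 0.0
[0.525 0.018 0.078] 0.5 [-0.13 -0.13  0.03  2.35  0.05  0.42  1.49] 0.0 0.0
[0.529 0.02  0.08 ] 0.7 [ 1.09 -0.29 -1.09  2.44 -1.08  0.29  2.53] 6.0 0.023
[0.544 0.02  0.08 ] 0.7 [ 1.07 -0.23 -1.08  2.44 -1.11  0.22  2.58] 0.0 0.0
[0.553 0.021 0.092] 0.7 [ 1.11 -0.26 -1.11  2.41 -1.07  0.26  2.53] 0.0 0.0
[0.575 0.022 0.125] 0.7 [ 1.13 -0.29 -1.1   2.34 -0.91  0.34  2.36] 0.0 0.0
[0.598 0.023 0.158] 0.7 [ 1.13 -0.29 -1.09  2.26 -0.77  0.4   2.23] 0.0 0.0
t 4.75 pos [ 0.4504 -0.0036  0.2017] q [-0.121 -0.29   0.076  2.132 -0.     1.058  1.591] F [-1.  -0.7  1.2]
txyz [-27.3  13.6 101.4]
r [ 0.019 -0.109  0.001]
```

step_arm(deltas=[{"tx": -14, "ty": 7, "tz": 45, "rx": 0.01, "ry": -0.05, "rz": 0, "claw": 0}, {"tx": -27, "ty": 14, "tz": 85, "rx": 0.02, "ry": -0.11, "rz": 0, "claw": 0}, {"tx": -27, "ty": 14, "tz": 101, "rx": 0.02, "ry": -0.11, "rz": 0, "claw": 0}, {"tx": -27, "ty": 14, "tz": 101, "rx": 0.02, "ry": -0.11, "rz": 0, "claw": 0}])

```text
time: 5.15
ee_pos: [0.4965, 0.0125, 0.1061]
ee_rot: [-0.08, 2.799, 0.011]
contact_force: [-0.1, -0.9, -0.3]
gripper_width: 0.0006
grip_force: 0.0
```

```bash
python3 -c "
from plan import *
tgt([.524,.018,.078],tool(.53))"
```

```text
t 5.15 pos [0.4965 0.0125 0.1061] q [-0.136 -0.154  0.045  2.252  0.031  0.703  1.517] F [-0.1 -0.9 -0.3]
txyz [-16.7   4.   35.8]
r [-0.004 -0.189 -0.003]
```

step_arm(deltas=[{"tx": -8, "ty": 2, "tz": 18, "rx": 0, "ry": -0.1, "rz": 0, "claw": 0}, {"tx": -17, "ty": 4, "tz": 36, "rx": 0, "ry": -0.19, "rz": 0, "claw": 0}, {"tx": -17, "ty": 4, "tz": 36, "rx": 0, "ry": -0.19, "rz": 0, "claw": 0}])

```text
time: 5.45
ee_pos: [0.5239, 0.0183, 0.079]
ee_rot: [-0.076, 2.608, 0.017]
contact_force: [-0.8, 0.9, -0.4]
gripper_width: 0.0004
grip_force: 0.0
```

```bash
python3 -c "
from plan import *
tgt(contact(.58,-.013,.020),tool(.58))
a=save('scene','s3.png')
for d in cut_out('sash_lip','scene')[:1]: print(d['score'],d['box'])
cv2.imwrite('pics/c3.png',cv2.resize(a[120:300,180:420],None,fx=3.3,fy=3.3,interpolation=cv2.INTER_CUBIC)[:,:,::-1])
"
```

```text
t 5.45 pos [0.5239 0.0183 0.079 ] q [-0.128 -0.148  0.023  2.381  0.078  0.378  1.46 ] F [-0.8  0.9 -0.4]
txyz [-17.5   0.6   9.9]
r [-0.004 -0.048 -0.002]
0.44 [305.0, 227.9, 27.6, 14.4]
```

View pics/c3.png

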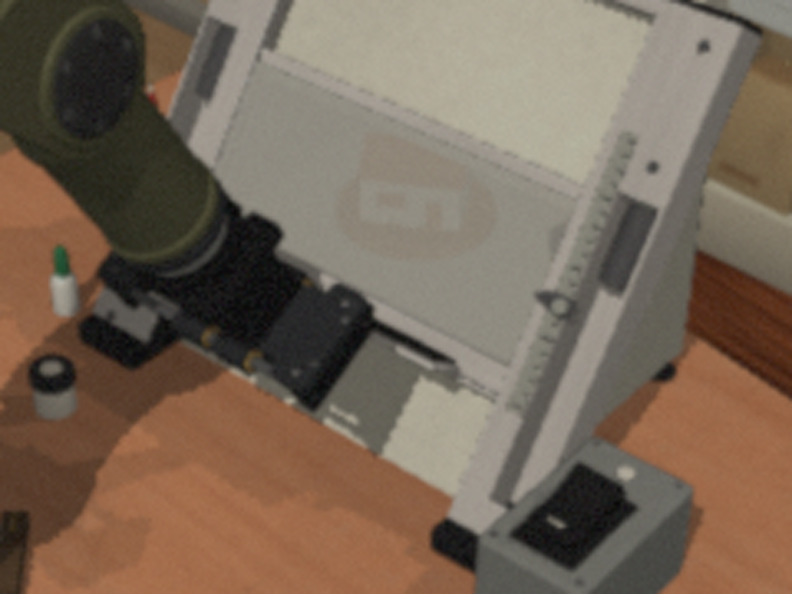

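step_arm(deltas=[{"tx": -9, "ty": 1, "tz": 5, "rx": 0, "ry": -0.04, "rz": 0, "claw": 0}, {"tx": -17, "ty": 1, "tz": 10, "rx": 0, "ry": -0.05, "rz": 0, "claw": 0}, {"tx": -17, "ty": 1, "tz": 10, "rx": 0, "ry": -0.05, "rz": 0, "claw": 0}])

```text
time: 5.85
ee_pos: [0.548, 0.0208, 0.0833]
ee_rot: [-0.074, 2.552, 0.02]
contact_force: [0.9, -0.6, 0.4]
gripper_width: 0.0005
grip_force: 0.0
```

```bash
python3 -c "
from plan import *
tgt(contact(.58,.0,.020),tool(.58))
tgt(contact(.58,.07,.020),tool(.58))
"
```

```text
t 5.85 pos [0.548  0.0208 0.0833] q [-0.12  -0.118  0.014  2.373  0.102  0.301  1.435] F [ 0.9 -0.6  0.4]
txyz [-6.4 -0.5 -3.9]
r [-0.004  0.009 -0.002]
t 5.85 pos [0.548  0.0208 0.0833] q [-0.12  -0.118  0.014  2.373  0.102  0.301  1.435] F [ 0.9 -0.6  0.4]
txyz [-71.4  -0.5 -30. ]
r [-0.004  0.009 -0.002]
```

step_arm(deltas=[{"tx": -6, "ty": 0, "tz": -4, "rx": 0, "ry": 0, "rz": 0, "claw": 0}, {"tx": -10, "ty": 0, "tz": -5.5, "rx": 0, "ry": 0, "rz": 0, "claw": 0}, {"tx": -14, "ty": 0, "tz": -7, "rx": 0, "ry": 0, "rz": 0, "claw": 0}, {"tx": -19, "ty": 0, "tz": -9, "rx": 0, "ry": 0, "rz": 0, "claw": 0}, {"tx": -25, "ty": 0, "tz": -11.4, "rx": 0, "ry": 0, "rz": 0, "claw": 0}])

```text
time: 6.35
ee_pos: [0.5599, 0.0215, 0.1045]
ee_rot: [-0.074, 2.556, 0.019]
contact_force: [-2.8, -0.4, -0.2]
gripper_width: 0.0004
grip_force: 1.4
```

```bash
python3 -c "
from plan import *
tgt(contact(.58,.07,.020),tool(.58))
"
```

```text
t 6.35 pos [0.5599 0.0215 0.1045] q [-0.125 -0.128  0.021  2.327  0.086  0.359  1.453] F [-2.8 -0.4 -0.2]
txyz [-49.6  -0.5 -19.1]
r [-0.004  0.005 -0.002]
```

step_arm(deltas=[{"tx": -6, "ty": 0, "tz": -2.3, "rx": 0, "ry": 0, "rz": 0, "claw": 0}, {"tx": -12, "ty": 0, "tz": -4.6, "rx": 0, "ry": 0, "rz": 0, "claw": 0}, {"tx": -18, "ty": 0, "tz": -6.9, "rx": 0, "ry": 0, "rz": 0, "claw": 0}, {"tx": -24, "ty": 0, "tz": -9.2, "rx": 0, "ry": 0, "rz": 0, "claw": 0}, {"tx": -30, "ty": 0, "tz": -11.6, "rx": 0, "ry": 0, "rz": 0, "claw": 0}])

```text
time: 6.85
ee_pos: [0.5792, 0.0228, 0.1315]
ee_rot: [-0.074, 2.554, 0.02]
contact_force: [-5.4, -0.9, 0.8]
gripper_width: 0.0004
grip_force: 1.6
```

```bash
python3 -c "
from plan import *
tgt(contact(.58,.07,.020),tool(.58))
a=save('scene','s4.png');b=save('top','t4.png')
A=cv2.resize(a[150:270,200:380],None,fx=4.4,fy=4.4,interpolation=cv2.INTER_CUBIC)
cv2.imwrite('pics/c4.png',A[:,:,::-1])
"
```

```text
t 6.85 pos [0.5792 0.0228 0.1315] q [-0.13  -0.126  0.027  2.263  0.073  0.42   1.468] F [-5.4 -0.9  0.8]
txyz [-18.6  -0.6  -7.3]
r [-0.004  0.007 -0.002]
```

View pics/c4.png

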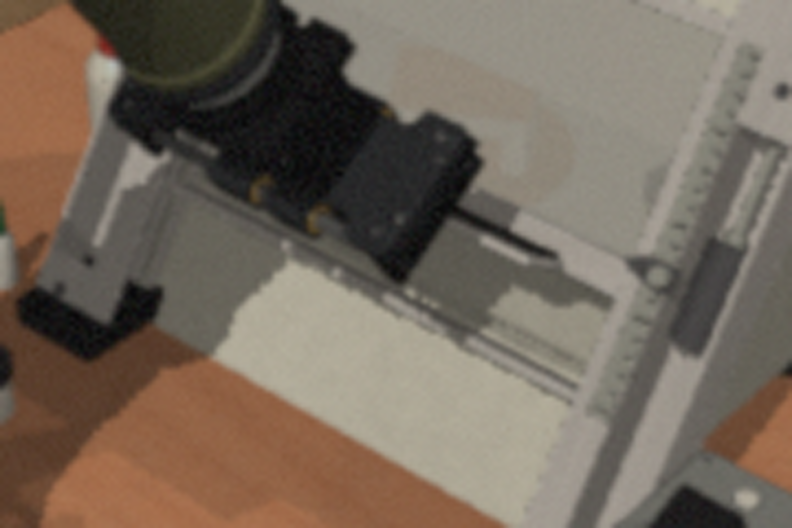

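step_arm(deltas=[{"tx": -5, "ty": 0, "tz": -2, "rx": 0, "ry": 0, "rz": 0, "claw": 0}, {"tx": -9, "ty": 0, "tz": -3.5, "rx": 0, "ry": 0, "rz": 0, "claw": 0}, {"tx": -12, "ty": 0, "tz": -4.8, "rx": 0, "ry": 0, "rz": 0, "claw": 0}, {"tx": -15, "ty": 0, "tz": -5.9, "rx": 0, "ry": 0, "rz": 0, "claw": 0}, {"tx": -15, "ty": 0, "tz": -5.9, "rx": 0, "ry": 0, "rz": 0, "claw": 0}])

```text
time: 7.45
ee_pos: [0.5888, 0.0234, 0.145]
ee_rot: [-0.074, 2.553, 0.02]
contact_force: [-0.5, 0.6, -0.1]
gripper_width: 0.0006
grip_force: 0.3
```

```bash
python3 -c "
from plan import *
tgt(contact(.58,.07,.020),tool(.58))
a=save('scene','s5.png');b=save('top','t5.png')
A=cv2.resize(a[150:250,290:370],None,fx=5,fy=5,interpolation=cv2.INTER_CUBIC)
o=cv2.imread('pics/s1.png')[:,:,::-1]
B=cv2.resize(o[180:280,290:350],None,fx=5,fy=5,interpolation=cv2.INTER_CUBIC)
cv2.imwrite('pics/c5.png',np.hstack([A,B])[:,:,::-1])
F=lambda i,y,u: W(np.array([i*np.cos(.6)+u*np.sin(.6),y,-i*np.sin(.6)+u*np.cos(.6)]))
for u in (.104,.17,.178): print(u,proj('scene',F(0,-.145,u)),proj('scene',F(-.018,-.1456,u)),'lip',proj('scene',F(-.045,-.11,u)),proj('top',F(-.045,-.11,u)))
"
```

```text
t 7.45 pos [0.5888 0.0234 0.145 ] q [-0.132 -0.124  0.029  2.23   0.068  0.448  1.475] F [-0.5  0.6 -0.1]
txyz [-3.1 -0.6 -1.4]
r [-0.003  0.008 -0.002]
0.104 [[333.12808815 240.47687991]] [[329.51784639 240.33684254]] lip [[310.7988024  233.07809713]] [[326.81108739 205.92085007]]
0.17 [[344.60400925 213.46486681]] [[341.11165975 212.97243835]] lip [[322.26800383 205.5603107 ]] [[327.74652157 191.18096892]]
0.178 [[346.00839345 210.1592285 ]] [[342.53064691 209.62326091]] lip [[323.67178417 202.19225338]] [[327.86522319 189.31055639]]
```

View pics/c5.png

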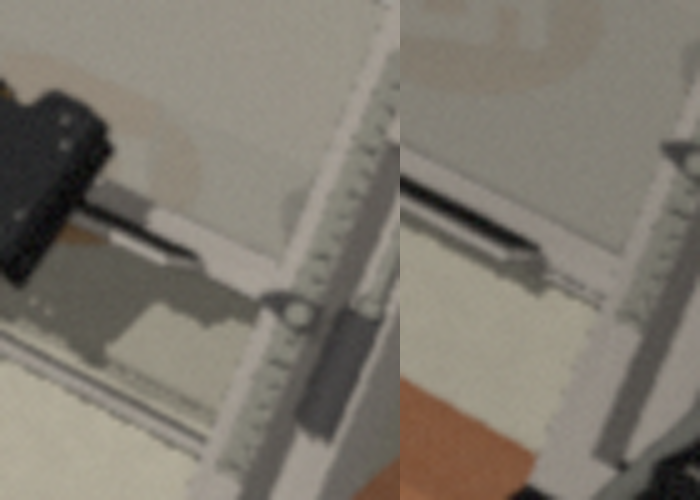

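step_arm(deltas=[{"tx": 7, "ty": 0, "tz": 3, "rx": 0, "ry": 0, "rz": 0, "claw": 0}, {"tx": 14, "ty": 0, "tz": 5, "rx": 0, "ry": 0, "rz": 0, "claw": 0}, {"tx": 45, "ty": 0, "tz": -10, "rx": 0, "ry": 0.05, "rz": 0, "claw": 0}, {"tx": 60, "ty": 0, "tz": -45, "rx": 0, "ry": 0.1, "rz": 0, "claw": 0}, {"tx": 60, "ty": -20, "tz": -90, "rx": 0, "ry": 0.1, "rz": 0, "claw": 0}])

```text
time: 8.05
ee_pos: [0.5065, 0.011, 0.1651]
ee_rot: [-0.087, 2.663, 0.021]
contact_force: [0.5, -0.1, 0.7]
gripper_width: 0.0
grip_force: 0.0
```

```bash
python3 -c "
from plan import *
print(ik(np.array([.639,-.115,.281]),tool(.5),np.array(state()['joint_positions'])))
tgt([.56,-.07,.29],tool(.5))
"
```

```text
(array([ 0.14406732, -0.04965796,  0.06384654,  1.84040415, -0.16329903,
        0.8727634 ,  1.91500877]), np.float64(2.1334650528942866e-06), 1.3793693031476238e-05)
t 8.05 pos [0.5065 0.011  0.1651] q [ 0.038 -0.286 -0.1    2.269 -0.045  0.681  1.599] F [ 0.5 -0.1  0.7]
txyz [-100.   -84.4  -88.8]
r [ 0.002 -0.023  0.004]
```

step_arm(deltas=[{"tx": -100, "ty": -84, "tz": -89, "rx": 0, "ry": -0.02, "rz": 0, "claw": 0}, {"tx": -100, "ty": -84, "tz": -89, "rx": 0, "ry": -0.02, "rz": 0, "claw": 0}, {"tx": -100, "ty": -84, "tz": -89, "rx": 0, "ry": -0.02, "rz": 0, "claw": 0}, {"tx": -100, "ty": -84, "tz": -89, "rx": 0, "ry": -0.02, "rz": 0, "claw": 0}])

```text
time: 8.45
ee_pos: [0.5647, -0.0798, 0.2973]
ee_rot: [-0.066, 2.631, 0.013]
contact_force: [0.5, 0.8, -0.2]
gripper_width: 0.0004
grip_force: 0.0
```

```bash
python3 -c "
from plan import *
tgt([.639,-.115,.281],tool(.5))
"
```

```text
t 8.45 pos [ 0.5647 -0.0798  0.2973] q [ 0.084 -0.246  0.061  1.981 -0.099  0.906  1.809] F [ 0.5  0.8 -0.2]
txyz [-55.2 -38.7  49.8]
r [-0.009  0.01  -0.009]
```

step_arm(deltas=[{"tx": -35, "ty": -25, "tz": 20, "rx": 0, "ry": 0, "rz": 0, "claw": 0}, {"tx": -55, "ty": -38, "tz": 50, "rx": 0, "ry": 0.01, "rz": 0, "claw": 0}, {"tx": -55, "ty": -38, "tz": 50, "rx": 0, "ry": 0.01, "rz": 0, "claw": 0}, {"tx": -55, "ty": -38, "tz": 50, "rx": 0, "ry": 0.01, "rz": 0, "claw": 0}, {"tx": -55, "ty": -38, "tz": 50, "rx": 0, "ry": 0.01, "rz": 0, "claw": 0}])

```text
time: 8.95
ee_pos: [0.6348, -0.1086, 0.2731]
ee_rot: [-0.074, 2.651, 0.017]
contact_force: [-0.1, 0.8, -0.4]
gripper_width: 0.0002
grip_force: 0.0
```

```bash
python3 -c "
from plan import *
tgt()
s=state(); a=save('wrist','w2.png'); s2=state()
print(s2['ee_pos']-s['ee_pos'])
F=lambda i,y,u: W(np.array([i*np.cos(.6)+u*np.sin(.6),y,-i*np.sin(.6)+u*np.cos(.6)]))
P=wproj(F(-.018,-.1456,.178),s); print('pointer',P)
for u in (.104,.1705,.178): print(u,wproj(F(0,-.145,u),s),wproj(F(0,-.11,u),s),wproj(F(-.018,-.1456,u),s))
json.dump([list(map(float,s['ee_pos'])),list(map(float,s['ee_rot']))],open('w2.json','w'))
u,v=np.round(P).astype(int); x0,y0=max(u-90,0),max(v-70,0); print(x0,y0)
cv2.imwrite('pics/w2c.png',cv2.resize(a[y0:y0+140,x0:x0+180],None,fx=4.2,fy=4.2,interpolation=cv2.INTER_CUBIC)[:,:,::-1])
for n in ('pointer_tip','sash_edge','sash_lip'):
  for d in cut_out(n,'wrist')[:2]: print(n,round(d['score'],2),np.round(d['box'],1))
"
```

```text
t 8.95 pos [ 0.6348 -0.1086  0.2731] q [ 0.082 -0.055  0.108  1.857 -0.143  0.867  1.885] F [-0.1  0.8 -0.4]
[ 1.11166466e-04 -7.10591023e-05  7.80496291e-04]
pointer [259.47201884 133.16587445]
0.104 [261.60739182  72.40492476] [297.5364114   72.22188478] [260.12467942  59.06332129]
0.1705 [261.14627575 134.99339976] [299.09979775 134.83069358] [259.54215198 125.20301526]
0.178 [261.09098971 142.49751731] [299.28724724 142.33746858] [259.47201884 133.16587445]
169 63
pointer_tip 0.94 [246.2 134.1  33.7  17.3]
sash_edge 0.92 [410.6 209.6 298.9 205.6]
sash_lip 0.63 [431.9 121.2 256.3  31.8]
```

View pics/w2c.png

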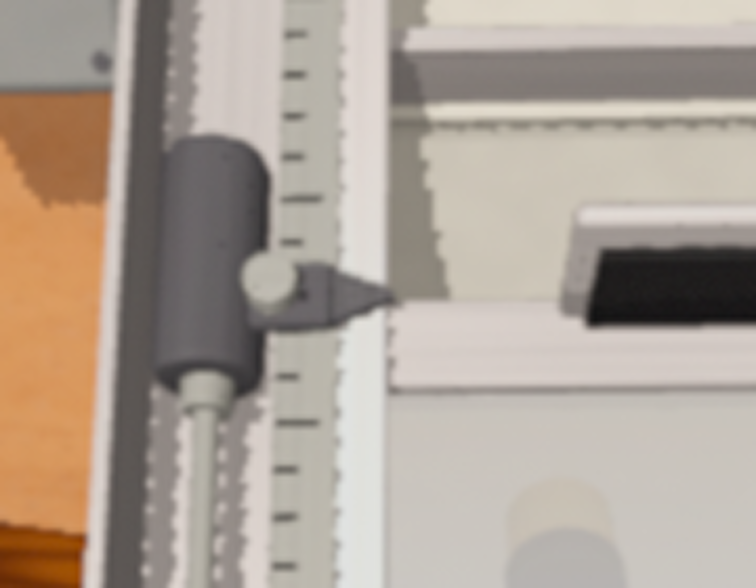

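```bash
python3 -c "
from plan import *
print(ik(np.array([.584,-.1086,.276]),tool(.95),np.array(state()['joint_positions'])))
tgt([.584,-.1086,.276],tool(.95))
a=cv2.imread('pics/w2.png'); g=a.astype(float).mean(2)
print(np.round(g[120:162,266:274].mean(1)).astype(int).tolist())
"
```

```text
(array([ 0.41269876, -0.29      , -0.05818376,  2.26688219, -0.91588977,
        0.45751338,  2.68      ]), np.float64(0.017159062342890625), 0.03838863140018408)
t 9.15 pos [ 0.6352 -0.1089  0.2746] q [ 0.082 -0.056  0.109  1.856 -0.143  0.867  1.885] F [ 0.5  0.3 -0.5]
txyz [ 44.4   3.2 -25.4]
r [-0.005 -0.458 -0.003]
[138, 139, 139, 138, 135, 133, 134, 134, 134, 134, 133, 133, 133, 136, 162, 194, 203, 206, 209, 210, 210, 210, 209, 208, 208, 208, 206, 206, 207, 207, 207, 207, 208, 207, 193, 161, 151, 176, 187, 189, 191, 194]
```

```bash
python3 -c "
from plan import *
q=np.array(state()['joint_positions'])
for th in (.75,.8,.85):
  for d in (.06,.08):
    T=tool(th).as_matrix(); pos=np.array([.621,-.115,.157])-.075*T[:,0]-d*T[:,2]
    r=ik(pos,tool(th),q); print(th,d,np.round(pos,3),np.round(r[0],2),np.round(r[1:],4))
tgt([.608,-.109,.274],tool(.8))
"
```

```text
0.75 0.06 [ 0.635 -0.114  0.252] [ 0.03 -0.17  0.21  2.11 -0.37  0.5   2.15] [0. 0.]
0.75 0.08 [ 0.621 -0.115  0.267] [ 0.03 -0.21  0.21  2.12 -0.34  0.54  2.12] [0. 0.]
0.8 0.06 [ 0.63  -0.114  0.253] [-0.01 -0.2   0.26  2.16 -0.43  0.44  2.21] [0. 0.]
0.8 0.08 [ 0.616 -0.115  0.267] [-0.01 -0.25  0.26  2.17 -0.38  0.48  2.17] [0. 0.]
0.85 0.06 [ 0.625 -0.115  0.253] [-0.09 -0.24  0.34  2.21 -0.48  0.38  2.28] [0. 0.]
0.85 0.08 [ 0.61  -0.116  0.266] [-0.08 -0.29  0.33  2.22 -0.41  0.41  2.22] [0. 0.]
t 9.15 pos [ 0.6352 -0.1089  0.2746] q [ 0.082 -0.056  0.109  1.856 -0.143  0.867  1.885] F [ 0.5  0.3 -0.5]
txyz [ 24.3   1.4 -12.3]
r [-0.005 -0.308 -0.004]
```

step_arm(deltas=[{"tx": 12, "ty": 0, "tz": -6, "rx": 0, "ry": -0.1, "rz": 0, "claw": 0}, {"tx": 23, "ty": 0, "tz": -11, "rx": 0, "ry": -0.21, "rz": 0, "claw": 0}, {"tx": 23, "ty": 0, "tz": -11, "rx": 0, "ry": -0.31, "rz": 0, "claw": 0}, {"tx": 23, "ty": 0, "tz": -11, "rx": 0, "ry": -0.31, "rz": 0, "claw": 0}, {"tx": 23, "ty": 0, "tz": -11, "rx": 0, "ry": -0.31, "rz": 0, "claw": 0}])

```text
time: 9.65
ee_pos: [0.6102, -0.1103, 0.2736]
ee_rot: [-0.065, 2.34, 0.026]
contact_force: [0.9, 0.7, 0.3]
gripper_width: 0.0007
grip_force: 0.0
```

```bash
python3 -c "
from plan import *
tgt()
s=state(); a=save('wrist','w3.png')
json.dump([list(map(float,s['ee_pos'])),list(map(float,s['ee_rot']))],open('w3.json','w'))
F=lambda i,y,u: W(np.array([i*np.cos(.6)+u*np.sin(.6),y,-i*np.sin(.6)+u*np.cos(.6)]))
print('pred edge',wproj(F(0,-.14,.1698),s),'ptr',wproj(F(-.018,-.1456,.1788),s))
d=cut_out('pointer_tip','wrist')[0]; print(d['score'],d['box'])
m=d['region']; ys,xs=np.nonzero(m); xm=xs.max(); print(xm,ys[xs>=xm-2].mean(),ys.min(),ys.max())
old=cv2.imread('pics/w2.png')
g=a.astype(float).mean(2)
for c in (xm-2,xm,xm+3,xm+8): print(c,np.round(g[100:180,c:c+4].mean(1)).astype(int).tolist())
"
```

```text
t 9.65 pos [ 0.6102 -0.1103  0.2736] q [ 0.053 -0.267  0.19   2.171 -0.371  0.49   2.144] F [0.9 0.7 0.3]
pred edge [266.75472728 116.46036971] ptr [259.45810658 122.61795616]
0.7 [246.4, 122.1, 39.2, 19.6]
263 122.0 113 131
261 [123, 122, 122, 122, 122, 122, 123, 123, 123, 124, 125, 125, 126, 126, 127, 126, 125, 121, 117, 118, 132, 142, 158, 180, 203, 213, 208, 191, 185, 191, 200, 203, 202, 201, 197, 190, 188, 189, 194, 204, 205, 194, 162, 160, 188, 197, 198, 198, 198, 198, 197, 192, 188, 187, 187, 188, 188, 188, 188, 188, 188, 188, 187, 187, 187, 187, 188, 188, 188, 188, 188, 188, 188, 188, 188, 188, 188, 186, 183, 184]
263 [120, 120, 119, 119, 119, 119, 119, 119, 119, 119, 120, 119, 120, 120, 120, 120, 120, 119, 118, 133, 164, 182, 198, 211, 217, 218, 218, 214, 213, 215, 218, 219, 218, 218, 216, 214, 214, 215, 216, 220, 220, 210, 178, 162, 188, 198, 198, 198, 198, 198, 199, 198, 198, 198, 198, 198, 199, 199, 199, 199, 199, 198, 199, 198, 199, 199, 199, 199, 199, 199, 199, 199, 199, 199, 199, 199, 199, 199, 199, 200]
266 [121, 121, 120, 120, 120, 120, 120, 119, 120, 119, 120, 120, 120, 120, 120, 120, 119, 119, 121, 152, 195, 210, 212, 216, 218, 218, 218, 219, 218, 218, 219, 219, 218, 217, 218, 219, 220, 220, 220, 220, 220, 213, 189, 168, 188, 198, 198, 198, 198, 198, 199, 198, 198, 198, 198, 199, 199, 199, 199, 199, 199, 199, 199, 198, 198, 198, 199, 199, 199, 199, 199, 199, 199, 199, 199, 199, 199, 199, 199, 200]
271 [120, 121, 121, 121, 121, 121, 121, 121, 121, 121, 120, 120, 120, 121, 121, 121, 120, 121, 128, 160, 197, 210, 212, 215, 217, 218, 218, 218, 218, 218, 218, 218, 218, 217, 217, 218, 218, 217, 213, 215, 219, 212, 187, 166, 188, 198, 198, 198, 198, 198, 198, 198, 198, 198, 198, 198, 198, 199, 199, 199, 199, 199, 199, 199, 199, 199, 199, 199, 199, 199, 199, 199, 199, 199, 199, 199, 199, 199, 199, 201]
```

```bash
cat > tri.py <<'E'
from plan import *
F=lambda i,y,u: W(np.array([i*np.cos(.6)+u*np.sin(.6),y,-i*np.sin(.6)+u*np.cos(.6)]))
S=[]
for f in ('w2.json','w3.json'):
    a,b=json.load(open(f)); S.append({'ee_pos':np.array(a),'ee_rot':np.array(b)})
def solve(rows,y):
    z=least_squares(lambda x:[wproj(F(x[0],y,x[1]),s)[1]-r for s,r in zip(S,rows)],[-.01,.17],x_scale=.01); return z.x
if __name__=='__main__':
    print('edge',solve((134.25,119.4),-.135),'ptr',solve((134.0,122.0),-.1456))
    for s,r in zip(S,(134.25,119.4)):
        print('u at in=-.003,0', [round(least_squares(lambda x:wproj(F(i,-.135,x[0]),s)[1]-r,[.17]).x[0],4) for i in (-.006,-.003,0)])
    for s,r in zip(S,(134.0,122.0)):
        print('ptr u at in', [round(least_squares(lambda x:wproj(F(i,-.1456,x[0]),s)[1]-r,[.17]).x[0],4) for i in (-.021,-.018,-.015)])
E
python3 tri.py
```

```text
edge [-0.00825024  0.17413802] ptr [-0.01615451  0.17791894]
u at in=-.003,0 [np.float64(0.173), np.float64(0.1714), np.float64(0.1699)]
u at in=-.003,0 [np.float64(0.1737), np.float64(0.173), np.float64(0.1724)]
ptr u at in [np.float64(0.1804), np.float64(0.1789), np.float64(0.1773)]
ptr u at in [np.float64(0.1789), np.float64(0.1783), np.float64(0.1777)]
```

```bash
python3 -c "
import cv2,numpy as np
for f,r0,r1 in (('w2',118,150),('w3',106,140)):
    g=cv2.imread('pics/%s.png'%f).astype(float).mean(2)
    print(f)
    for c in range(248,264):
        col=g[r0:r1,c]; print(c,np.round(col).astype(int).tolist())
"
```

```text
w2
248 [176, 178, 179, 178, 176, 176, 174, 163, 130, 104, 97, 97, 97, 95, 93, 94, 95, 95, 95, 94, 89, 76, 85, 135, 175, 181, 177, 176, 176, 180, 186, 187]
249 [175, 184, 185, 178, 167, 169, 173, 174, 165, 139, 110, 102, 103, 103, 103, 103, 103, 102, 104, 101, 92, 83, 102, 149, 186, 186, 171, 171, 176, 187, 204, 207]
250 [201, 206, 206, 196, 183, 194, 200, 203, 200, 173, 125, 104, 104, 106, 106, 105, 106, 105, 105, 100, 90, 96, 128, 169, 205, 202, 187, 197, 203, 210, 219, 220]
251 [218, 219, 219, 214, 209, 216, 219, 220, 215, 191, 140, 108, 106, 109, 109, 107, 108, 108, 104, 98, 91, 120, 159, 189, 216, 218, 211, 218, 221, 222, 224, 224]
252 [220, 221, 221, 220, 219, 221, 222, 222, 219, 204, 162, 117, 106, 111, 110, 108, 111, 109, 104, 93, 114, 167, 199, 210, 221, 223, 221, 223, 223, 223, 223, 223]
253 [219, 219, 219, 219, 219, 220, 220, 220, 220, 211, 180, 127, 105, 109, 108, 107, 109, 109, 100, 93, 145, 201, 218, 221, 222, 222, 222, 222, 222, 222, 222, 222]
254 [218, 218, 218, 218, 218, 218, 219, 219, 219, 214, 190, 140, 110, 108, 109, 109, 110, 107, 95, 96, 161, 213, 222, 221, 221, 
[... 3611 characters left out ...]

260 [181, 181, 181, 182, 182, 184, 185, 185, 186, 185, 174, 143, 128, 123, 115, 109, 105, 117, 161, 193, 196, 190, 189, 189, 190, 190, 190, 191, 193, 195, 196, 196, 195, 196]
261 [135, 135, 137, 138, 139, 141, 143, 144, 145, 144, 139, 125, 119, 117, 118, 112, 110, 133, 177, 200, 194, 168, 160, 164, 170, 173, 173, 172, 171, 169, 168, 169, 172, 179]
262 [118, 118, 118, 119, 120, 121, 122, 122, 122, 122, 122, 119, 115, 115, 126, 131, 144, 170, 201, 214, 205, 176, 165, 177, 195, 200, 200, 198, 189, 171, 165, 167, 179, 198]
263 [119, 118, 118, 119, 119, 118, 120, 120, 121, 120, 119, 119, 115, 118, 136, 156, 183, 202, 215, 218, 214, 203, 199, 205, 215, 217, 217, 216, 211, 202, 200, 201, 207, 216]
```

```bash
python3 -c "
from tri import *
for r in ((134,122),(133.5,121.5),(133.5,121),(133.3,120.7)): print(r,solve(r,-.1456))
# triangulate pointer also with top/scene refined
for e in ((134.25,119.4),(134.25,119.0),(134.25,119.8)): print('edge',solve(e,-.14))
s=state(); print(s['time'])
"
```

```text
(134, 122) [-0.01615451  0.17791894]
(133.5, 121.5) [-0.01635983  0.17755415]
(133.5, 121) [-0.01503803  0.1768698 ]
(133.3, 120.7) [-0.01485598  0.17658594]
edge [-0.00827418  0.17412588]
edge [-0.00714831  0.17354642]
edge [-0.00939046  0.17470041]
9.75
```

```bash
python3 -c "
from tri import *
q=np.array(state()['joint_positions']); s=state()
for th in (.7,.75,.8,.85):
  for a in (.035,.02):
   for d in (.03,.045,.06):
    T=tool(th).as_matrix(); pos=F(-.0155,-.14,.177)-a*T[:,0]-d*T[:,2]
    r=ik(pos,tool(th),q); st={'ee_pos':pos,'ee_rot':tool(th).as_rotvec()}
    row=wproj(F(-.0155,-.1456,.177),st)[1]; row2=wproj(F(-.0055,-.1456,.177),st)[1]; print(th,a,d,np.round(pos,3),np.round(r[0],2),np.round(r[1:],4),round(row,1),round(row2-row,2))
"
```

```text
0.7 0.035 0.03 [ 0.63  -0.115  0.2  ] [ 0.04 -0.11  0.21  2.14 -0.41  0.46  2.19] [0. 0.] 183.2 1.46
0.7 0.035 0.045 [ 0.62  -0.116  0.212] [ 0.05 -0.14  0.2   2.15 -0.38  0.49  2.16] [0. 0.] 179.7 1.52
0.7 0.035 0.06 [ 0.61  -0.116  0.223] [ 0.06 -0.17  0.19  2.15 -0.35  0.52  2.14] [0. 0.] 176.6 1.56
0.7 0.02 0.03 [ 0.618 -0.116  0.191] [ 0.04 -0.12  0.22  2.18 -0.43  0.44  2.22] [0. 0.] 205.0 0.39
0.7 0.02 0.045 [ 0.609 -0.116  0.202] [ 0.04 -0.16  0.21  2.18 -0.39  0.47  2.19] [0. 0.] 200.1 0.58
0.7 0.02 0.06 [ 0.599 -0.117  0.214] [ 0.06 -0.19  0.2   2.18 -0.36  0.5   2.16] [0. 0.] 195.8 0.73
0.75 0.035 0.03 [ 0.627 -0.115  0.201] [ 0.01 -0.13  0.24  2.19 -0.5   0.4   2.29] [0. 0.] 183.2 0.75
0.75 0.035 0.045 [ 0.617 -0.116  0.212] [ 0.02 -0.17  0.24  2.2  -0.46  0.43  2.25] [0. 0.] 179.7 0.86
0.75 0.035 0.06 [ 0.607 -0.116  0.223] [ 0.03 -0.2   0.23  2.2  -0.42  0.45  2.22] [0. 0.] 176.6 0.94
0.75 0.02 0.03 [ 0.616 -0.116  0.19 ] [ 0.   -0.14  0.26  2.22 -0.52  0.39  2.32] [0. 0.] 205.0 -0.32
0.75 0.02 0.045 [ 0.606 -0.116  0.201] [ 0.01 -0.18  0.25  2.23 -0.47  0.41  2.28] [0.
[... 657 characters left out ...]
211] [-0.03 -0.24  0.31  2.28 -0.51  0.38  2.33] [0. 0.] 195.8 -0.5
0.85 0.035 0.03 [ 0.623 -0.115  0.201] [-0.15 -0.18  0.42  2.28 -0.73  0.29  2.55] [0.     0.0001] 183.2 -0.69
0.85 0.035 0.045 [ 0.612 -0.116  0.211] [-0.14 -0.22  0.4   2.29 -0.63  0.3   2.46] [0. 0.] 179.7 -0.48
0.85 0.035 0.06 [ 0.6   -0.117  0.221] [-0.1  -0.26  0.38  2.3  -0.57  0.33  2.4 ] [0. 0.] 176.6 -0.32
0.85 0.02 0.03 [ 0.613 -0.116  0.19 ] [-0.21 -0.19  0.48  2.31 -0.75  0.26  2.59] [0.     0.0001] 205.0 -1.71
0.85 0.02 0.045 [ 0.602 -0.117  0.2  ] [-0.18 -0.24  0.45  2.32 -0.65  0.28  2.49] [0. 0.] 200.1 -1.38
0.85 0.02 0.06 [ 0.59  -0.117  0.209] [-0.14 -0.28  0.41  2.33 -0.57  0.31  2.42] [0. 0.] 195.8 -1.12
```

```bash
python3 -c "
from tri import *
tgt([.604,-.117,.222],tool(.8))"
```

```text
t 9.75 pos [ 0.6118 -0.1105  0.275 ] q [ 0.053 -0.265  0.189  2.168 -0.371  0.489  2.144] F [0.7 0.4 0.3]
txyz [43.7 -5.9 31. ]
r [-0.005  0.002 -0.002]
```

step_arm(deltas=[{"tx": 22, "ty": -3, "tz": 12, "rx": 0, "ry": 0, "rz": 0, "claw": 0}, {"tx": 44, "ty": -6, "tz": 28, "rx": 0, "ry": 0, "rz": 0, "claw": 0}, {"tx": 44, "ty": -6, "tz": 28, "rx": 0, "ry": 0, "rz": 0, "claw": 0}, {"tx": 44, "ty": -6, "tz": 28, "rx": 0, "ry": 0, "rz": 0, "claw": 0}])

```text
time: 10.15
ee_pos: [0.6012, -0.1171, 0.2225]
ee_rot: [-0.066, 2.34, 0.026]
contact_force: [0.0, 0.0, 0.0]
gripper_width: 0.0003
grip_force: 0.0
```

```bash
python3 -c "
from tri import *
tgt()
s=state(); a=save('wrist','w4.png')
json.dump([list(map(float,s['ee_pos'])),list(map(float,s['ee_rot']))],open('w4.json','w'))
for i in (-.02,-.0155,-.008,0): print(i,wproj(F(i,-.1456,.177),s))
d=cut_out('pointer_tip','wrist'); print([ (x['score'],x['box']) for x in d[:2]])
c0,r0=np.round(wproj(F(-.0155,-.1456,.177),s)).astype(int); g=a.astype(float).mean(2)
print(c0,r0)
for c in list(range(c0-8,c0+10))+[c0+14,c0+20]: print(c,np.round(g[r0-16:r0+16,c]).astype(int).tolist())
"
```

```text
t 10.15 pos [ 0.6012 -0.1171  0.2225] q [-0.009 -0.237  0.275  2.252 -0.479  0.392  2.288] F [0. 0. 0.]
-0.02 [266.48887113 177.55799662]
-0.0155 [266.64387734 177.67990478]
-0.008 [266.8889955  177.87268355]
0 [267.13373648 178.06516567]
[(0.67, [250.7, 180.2, 37.4, 19.4])]
267 178
259 [139, 139, 140, 140, 140, 139, 140, 140, 140, 140, 136, 119, 90, 71, 67, 69, 68, 69, 68, 68, 68, 75, 98, 125, 139, 142, 142, 142, 142, 142, 142, 142]
260 [138, 138, 138, 139, 139, 139, 139, 139, 139, 139, 138, 126, 96, 73, 69, 68, 69, 68, 68, 68, 70, 81, 109, 134, 140, 140, 140, 140, 140, 140, 140, 140]
261 [138, 139, 139, 139, 139, 139, 139, 139, 139, 139, 139, 130, 105, 81, 71, 68, 68, 68, 68, 69, 74, 93, 120, 137, 140, 139, 139, 139, 140, 140, 140, 140]
262 [139, 140, 140, 139, 140, 139, 139, 140, 140, 139, 140, 136, 122, 97, 74, 67, 68, 68, 68, 69, 81, 108, 132, 140, 141, 140, 140, 141, 140, 140, 140, 140]
263 [140, 140, 140, 140, 140, 140, 140, 140, 140, 140, 140, 140, 132, 108, 79, 68, 69, 68, 68, 70, 88, 118, 138, 142, 141, 141, 141, 141, 141, 141, 141, 141]
264 [140, 140, 140, 140, 140, 140, 1
[... 1716 characters left out ...]
 150, 150, 148, 146, 146, 147, 147, 148]
275 [121, 121, 121, 121, 121, 120, 121, 120, 120, 120, 120, 121, 130, 143, 147, 148, 150, 152, 152, 152, 152, 151, 151, 150, 150, 150, 148, 146, 146, 148, 147, 147]
276 [121, 121, 122, 120, 120, 120, 120, 120, 120, 120, 121, 122, 131, 143, 147, 148, 150, 152, 152, 152, 152, 151, 150, 150, 150, 149, 148, 146, 146, 147, 148, 147]
281 [120, 120, 120, 120, 119, 119, 119, 121, 121, 121, 120, 123, 132, 144, 147, 147, 149, 151, 151, 152, 152, 151, 150, 149, 149, 149, 147, 146, 146, 147, 147, 147]
287 [118, 119, 120, 120, 120, 120, 120, 120, 121, 120, 120, 123, 133, 144, 147, 147, 149, 151, 151, 151, 150, 150, 149, 148, 149, 148, 145, 145, 145, 146, 147, 146]
```

```bash
python3 -c "
from tri import *
a,b=json.load(open('w4.json')); s={'ee_pos':np.array(a),'ee_rot':np.array(b)}
r=lambda i,u:wproj(F(i,-.1456,u),s)[1]
u=lambda i,row:least_squares(lambda x:r(i,x[0])-row,[.17]).x[0]
print(u(-.0155,178.8),u(-.008,174.3),u(-.004,174.3),(r(-.01,.18)-r(-.01,.17))/10)
d=Rz.apply(up); P=np.array([.5888,.0234,.145]); print(d)
for p_ in ((.52,-.04,.21),): tgt(p_,tool(.5))
"
```

```text
0.17786381163801232 0.1741581252885635 0.17403045356241334 1.2684231946331068
[0.56359071 0.03444749 0.82533561]
t 10.25 pos [ 0.6017 -0.1174  0.224 ] q [-0.009 -0.239  0.275  2.252 -0.479  0.391  2.288] F [0.6 0.3 0.9]
txyz [ 63.6  81.8 -46. ]
r [-0.005  0.303 -0.003]
```

step_arm(deltas=[{"tx": 30, "ty": 20, "tz": -46, "rx": 0, "ry": 0.05, "rz": 0, "claw": 0}, {"tx": 64, "ty": 60, "tz": -46, "rx": 0, "ry": 0.15, "rz": 0, "claw": 0}, {"tx": 64, "ty": 82, "tz": -46, "rx": 0, "ry": 0.25, "rz": 0, "claw": 0}, {"tx": 64, "ty": 82, "tz": -46, "rx": 0, "ry": 0.25, "rz": 0, "claw": 0}])

```text
time: 10.65
ee_pos: [0.5299, -0.0394, 0.2062]
ee_rot: [-0.076, 2.596, 0.018]
contact_force: [0.6, 0.3, 1.0]
gripper_width: 0.0001
grip_force: 0.0
```

```bash
python3 -c "
from tri import *
tgt((.53,.02,.125),R.from_rotvec([-.074,2.553,.02]))
"
```

```text
t 10.65 pos [ 0.5299 -0.0394  0.2062] q [ 0.27  -0.302 -0.169  2.217 -0.2    0.69   1.843] F [0.6 0.3 1. ]
txyz [39.  59.4 71.2]
r [-0.    -0.043  0.001]
```

step_arm(deltas=[{"tx": 18, "ty": 20, "tz": 32, "rx": 0, "ry": -0.01, "rz": 0, "claw": 0}, {"tx": 35, "ty": 48, "tz": 62, "rx": 0, "ry": -0.02, "rz": 0, "claw": 0}, {"tx": 38, "ty": 59, "tz": 72, "rx": 0, "ry": -0.04, "rz": 0, "claw": 0}, {"tx": 38, "ty": 59, "tz": 72, "rx": 0, "ry": -0.04, "rz": 0, "claw": 0}])

```text
time: 11.05
ee_pos: [0.5289, 0.0198, 0.1206]
ee_rot: [-0.077, 2.559, 0.023]
contact_force: [-0.8, 0.5, -0.0]
gripper_width: 0.0005
grip_force: 0.0
```

```bash
python3 -c "
from tri import *
tgt((.578,.023,.130),R.from_rotvec([-.074,2.553,.02]))
"
```

```text
t 11.05 pos [0.5289 0.0198 0.1206] q [ 0.254 -0.226 -0.324  2.358 -0.144  0.42   1.661] F [-0.8  0.5 -0. ]
txyz [-46.3   0.2  19.2]
r [ 0.003 -0.006  0.001]
```

step_arm(deltas=[{"tx": -22, "ty": 0, "tz": 12, "rx": 0, "ry": -0.005, "rz": 0, "claw": 0}, {"tx": -42, "ty": 0, "tz": 20, "rx": 0, "ry": -0.005, "rz": 0, "claw": 0}, {"tx": -44, "ty": 0, "tz": 20, "rx": 0, "ry": -0.005, "rz": 0, "claw": 0}, {"tx": -44, "ty": 0, "tz": 20, "rx": 0, "ry": -0.005, "rz": 0, "claw": 0}])

```text
time: 11.45
ee_pos: [0.5787, 0.0199, 0.1314]
ee_rot: [-0.07, 2.55, 0.022]
contact_force: [-0.4, -0.0, 0.2]
gripper_width: 0.0
grip_force: 0.0
```

```bash
python3 -c "
from tri import *
tgt((.5909,.0235,.1481),R.from_rotvec([-.074,2.553,.02]))
"
```

```text
t 11.45 pos [0.5787 0.0199 0.1314] q [ 0.286 -0.121 -0.358  2.254 -0.07   0.411  1.599] F [-0.4 -0.   0.2]
txyz [-19.6   2.9  -7. ]
r [ 0.001  0.003 -0.003]
```

step_arm(deltas=[{"tx": -7, "ty": 0, "tz": -2.6, "rx": 0, "ry": 0, "rz": 0, "claw": 0}, {"tx": -12, "ty": 0, "tz": -4.5, "rx": 0, "ry": 0, "rz": 0, "claw": 0}, {"tx": -16, "ty": 0, "tz": -5.8, "rx": 0, "ry": 0, "rz": 0, "claw": 0}, {"tx": -18, "ty": 0, "tz": -6.5, "rx": 0, "ry": 0, "rz": 0, "claw": 0}, {"tx": -18, "ty": 0, "tz": -6.5, "rx": 0, "ry": 0, "rz": 0, "claw": 0}])

```text
time: 11.95
ee_pos: [0.5887, 0.0211, 0.1451]
ee_rot: [-0.071, 2.552, 0.022]
contact_force: [-0.3, 0.3, -0.2]
gripper_width: 0.0008
grip_force: 0.0
```

```bash
python3 -c "
from tri import *
L9=json.load(open('kin.json'))[0]
for _ in range(2):
    tgt((.5909,.0235,.1481)); s=state(); print(fk(s['joint_positions'],L9)[0]); save('scene','s6.png')
# fk of earlier contact end
for q,p,rv in data():
    if abs(p[0]-.5888)<2e-4: print('old',fk(q,L9)[0],p)
"
```

```text
t 11.95 pos [0.5887 0.0211 0.1451] q [ 0.288 -0.116 -0.36   2.218 -0.063  0.445  1.593] F [-0.3  0.3 -0.2]
txyz [-3.5  2.2 -1.2]
[0.5887556  0.02113558 0.14493701]
t 12.0 pos [0.5887 0.0212 0.145 ] q [ 0.288 -0.116 -0.36   2.218 -0.063  0.445  1.593] F [ 0.3 -0.6 -0.3]
txyz [-3.6  2.2 -1.3]
[0.58873018 0.02116204 0.1447941 ]
old [0.58882885 0.02341857 0.14474554] [0.5888339996653755, 0.02344060080141502, 0.1449793385342618]
old [0.5887556  0.02113558 0.14493701] [0.5887441714344188, 0.021131198212319194, 0.1451351632883706]
old [0.58873018 0.02116204 0.1447941 ] [0.5887187979767594, 0.02115763818677709, 0.14499231443131727]
```

step_arm(deltas=[{"tx": -1.5, "ty": 0, "tz": -0.6, "rx": 0, "ry": 0, "rz": 0, "claw": 0}, {"tx": -3, "ty": 0, "tz": -1.1, "rx": 0, "ry": 0, "rz": 0, "claw": 0}, {"tx": -3.6, "ty": 0, "tz": -1.3, "rx": 0, "ry": 0, "rz": 0, "claw": 0}, {"tx": -3.6, "ty": 0, "tz": -1.3, "rx": 0, "ry": 0, "rz": 0, "claw": 0}])

```text
time: 12.45
ee_pos: [0.5908, 0.0213, 0.1478]
ee_rot: [-0.071, 2.553, 0.023]
contact_force: [-1.4, 0.4, -1.0]
gripper_width: 0.0007
grip_force: 0.9
```

```bash
python3 -c "
from tri import *
tgt((.5909,.0235,.1481)); save('scene','s7.png')
tgt((.5909,.0235,.1481))
"
```

```text
t 12.45 pos [0.5908 0.0213 0.1478] q [ 0.288 -0.115 -0.36   2.21  -0.061  0.452  1.592] F [-1.4  0.4 -1. ]
txyz [-0.3  2.2 -0.2]
t 12.5 pos [0.5908 0.0213 0.1478] q [ 0.288 -0.115 -0.36   2.21  -0.061  0.452  1.592] F [-2.3  0.  -1.6]
txyz [-0.3  2.1 -0.1]
```

```bash
python3 -c "
from tri import *
q=np.array(state()['joint_positions'])
for pos,t in [((.581,.021,.134),.58),((.54,.02,.135),.5),((.53,-.01,.2),.3),((.56,-.06,.26),.4),((.60,-.11,.25),.6),((.601,-.117,.2225),.8)]:
    q,e,f=ik(np.array(pos),tool(t),q); print(pos,t,np.round(q,2),round(e*1000,1))
tgt((.54,.02,.135),tool(.5)); tgt((.53,-.01,.20),tool(.3))
"
```

```text
(0.581, 0.021, 0.134) 0.58 [ 0.29 -0.12 -0.36  2.24 -0.07  0.43  1.6 ] 0.0
(0.54, 0.02, 0.135) 0.5 [ 0.28 -0.18 -0.35  2.25 -0.1   0.56  1.63] 0.0
(0.53, -0.01, 0.2) 0.3 [ 0.31 -0.14 -0.3   2.02 -0.07  0.95  1.67] 0.0
(0.56, -0.06, 0.26) 0.4 [ 0.34 -0.17 -0.22  1.95 -0.13  0.96  1.81] 0.0
(0.6, -0.11, 0.25) 0.6 [ 0.36 -0.17 -0.1   2.05 -0.29  0.7   2.05] 0.0
(0.601, -0.117, 0.2225) 0.8 [ 0.23 -0.22  0.07  2.24 -0.63  0.42  2.42] 0.0
t 12.5 pos [0.5908 0.0213 0.1478] q [ 0.288 -0.115 -0.36   2.21  -0.061  0.452  1.592] F [-2.3  0.  -1.6]
txyz [ 49.4   1.5 -17.5]
r [-0.002  0.088 -0.004]
t 12.5 pos [0.5908 0.0213 0.1478] q [ 0.288 -0.115 -0.36   2.21  -0.061  0.452  1.592] F [-2.3  0.  -1.6]
txyz [ 23.1 -27.8 -78.1]
r [-0.001  0.288 -0.005]
```

step_arm(deltas=[{"tx": 7, "ty": 0, "tz": 3, "rx": 0, "ry": 0, "rz": 0, "claw": 0}, {"tx": 15, "ty": 0, "tz": 5, "rx": 0, "ry": 0, "rz": 0, "claw": 0}, {"tx": 35, "ty": 0, "tz": -5, "rx": 0, "ry": 0.02, "rz": 0, "claw": 0}, {"tx": 50, "ty": 0, "tz": -18, "rx": 0, "ry": 0.09, "rz": 0, "claw": 0}, {"tx": 50, "ty": 0, "tz": -18, "rx": 0, "ry": 0.16, "rz": 0, "claw": 0}])

```text
time: 13.0
ee_pos: [0.5366, 0.018, 0.1343]
ee_rot: [-0.076, 2.717, 0.016]
contact_force: [1.7, -0.1, -0.6]
gripper_width: 0.0004
grip_force: 0.0
```

```bash
python3 -c "
from tri import *
tgt((.53,-.01,.20),tool(.3)); tgt((.56,-.06,.26),tool(.4))
"
```

```text
t 13.0 pos [0.5366 0.018  0.1343] q [ 0.29  -0.14  -0.357  2.196 -0.067  0.654  1.597] F [ 1.7 -0.1 -0.6]
txyz [-19.6 -27.6 -63.2]
r [-0.002  0.124 -0.005]
t 13.0 pos [0.5366 0.018  0.1343] q [ 0.29  -0.14  -0.357  2.196 -0.067  0.654  1.597] F [ 1.7 -0.1 -0.6]
txyz [ -69.   -79.2 -106.7]
r [-0.003  0.024 -0.005]
```

step_arm(deltas=[{"tx": -10, "ty": -14, "tz": -35, "rx": 0, "ry": 0.06, "rz": 0, "claw": 0}, {"tx": -20, "ty": -28, "tz": -64, "rx": 0, "ry": 0.1, "rz": 0, "claw": 0}, {"tx": -45, "ty": -55, "tz": -90, "rx": 0, "ry": 0.06, "rz": 0, "claw": 0}, {"tx": -69, "ty": -79, "tz": -107, "rx": 0, "ry": 0.02, "rz": 0, "claw": 0}])

```text
time: 13.4
ee_pos: [0.5635, -0.0605, 0.2639]
ee_rot: [-0.077, 2.728, 0.015]
contact_force: [0.7, -0.4, -0.8]
gripper_width: 0.0007
grip_force: 0.0
```

```bash
python3 -c "
from tri import *
tgt((.60,-.11,.25),tool(.6)); tgt((.601,-.117,.2225),tool(.8))
"
```

```text
t 13.4 pos [ 0.5635 -0.0605  0.2639] q [ 0.35  -0.169 -0.221  1.951 -0.134  0.952  1.807] F [ 0.7 -0.4 -0.8]
txyz [-25.2 -51.5  26.3]
r [-0.003 -0.187 -0.004]
t 13.4 pos [ 0.5635 -0.0605  0.2639] q [ 0.35  -0.169 -0.221  1.951 -0.134  0.952  1.807] F [ 0.7 -0.4 -0.8]
txyz [-14.7 -58.5  51.7]
r [-0.003 -0.387 -0.003]
```

step_arm(deltas=[{"tx": -15, "ty": -25, "tz": 15, "rx": 0, "ry": -0.1, "rz": 0, "claw": 0}, {"tx": -25, "ty": -51, "tz": 26, "rx": 0, "ry": -0.2, "rz": 0, "claw": 0}, {"tx": -20, "ty": -58, "tz": 40, "rx": 0, "ry": -0.3, "rz": 0, "claw": 0}, {"tx": -15, "ty": -58, "tz": 51, "rx": 0, "ry": -0.38, "rz": 0, "claw": 0}, {"tx": -15, "ty": -58, "tz": 51, "rx": 0, "ry": -0.38, "rz": 0, "claw": 0}])

```text
time: 13.9
ee_pos: [0.5947, -0.1152, 0.2135]
ee_rot: [-0.061, 2.361, 0.032]
contact_force: [-1.2, -0.6, -0.7]
gripper_width: 0.0004
grip_force: 0.0
```

```bash
cat > meas.py <<'E'
from tri import *
import sys
tgt()
s=state(); a=save('wrist',sys.argv[1]); g=a.astype(float).mean(2)
c0,r0=np.round(wproj(F(-.0155,-.1456,.177),s)).astype(int); print(c0,r0)
for c in list(range(c0-5,c0+8))+[c0+14,c0+20]: print(c,np.round(g[r0-12:r0+14,c]).astype(int).tolist())
r=lambda i,u:wproj(F(i,-.1456,u),s)[1]
for i in (-.0155,-.008): print(i,r(i,.177),(r(i,.18)-r(i,.17))/10)
E
python3 meas.py w5.png
```

```text
t 13.9 pos [ 0.5947 -0.1152  0.2135] q [ 0.276 -0.214  0.018  2.251 -0.617  0.429  2.396] F [-1.2 -0.6 -0.7]
263 193
258 [139, 138, 139, 139, 139, 138, 139, 139, 134, 117, 93, 72, 68, 68, 67, 68, 69, 77, 98, 119, 137, 140, 139, 139, 139, 139]
259 [140, 139, 141, 140, 140, 140, 139, 140, 139, 129, 102, 74, 68, 69, 69, 68, 68, 84, 112, 131, 139, 140, 140, 140, 140, 140]
260 [140, 140, 140, 141, 140, 140, 140, 140, 140, 133, 108, 80, 68, 67, 68, 68, 74, 93, 119, 137, 141, 141, 141, 141, 141, 140]
261 [140, 140, 139, 140, 140, 140, 140, 140, 140, 136, 123, 100, 75, 68, 68, 70, 90, 118, 132, 139, 141, 140, 140, 140, 140, 141]
262 [139, 139, 139, 139, 140, 140, 139, 139, 140, 139, 133, 114, 82, 67, 67, 73, 100, 131, 139, 140, 140, 139, 140, 140, 140, 139]
263 [135, 135, 135, 135, 136, 136, 136, 136, 137, 137, 132, 116, 87, 70, 67, 78, 106, 133, 138, 138, 138, 138, 138, 138, 138, 138]
264 [119, 120, 120, 121, 122, 124, 125, 125, 126, 126, 124, 114, 92, 71, 69, 89, 115, 131, 133, 134, 134, 134, 135, 136, 135, 135]
265 [114, 115, 116, 115, 116, 119, 119, 120, 121, 121, 120, 114, 95, 73, 76, 1
[... 385 characters left out ...]
, 117, 136, 146, 146, 149, 151, 152, 152, 152, 151, 150, 150, 150, 150]
269 [122, 121, 121, 121, 119, 120, 121, 122, 122, 123, 121, 117, 120, 139, 148, 147, 149, 151, 151, 152, 151, 151, 150, 150, 150, 149]
270 [121, 122, 121, 120, 120, 120, 121, 122, 122, 122, 121, 117, 119, 139, 148, 147, 149, 151, 152, 151, 151, 151, 150, 149, 149, 149]
277 [120, 121, 121, 120, 122, 122, 122, 123, 123, 123, 122, 119, 121, 138, 146, 146, 148, 150, 151, 151, 151, 151, 149, 149, 149, 148]
283 [121, 122, 121, 121, 122, 122, 122, 122, 121, 121, 121, 117, 119, 137, 146, 146, 148, 150, 151, 150, 151, 150, 149, 148, 148, 147]
-0.0155 193.44419208406575 1.2833083567124333
-0.008 193.32662178571843 1.24249843545482
```

```bash
python3 -c "
from station import *
print(hand_in())"
```

```text
the job is handed in; nothing more can be done
None
```

The job is handed in: the extractor rocker was pressed down with the window shut and seen to stay down, then the window was pushed up to about 0.3 mm from the pointer by the last wrist-camera measurement. One concern: the shoulder joint (q2) briefly read -0.302 rad against its -0.30 limit while repositioning, and the hand-in gave no verdict.

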